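# Seat a taper arbor in the rotary table and gang flange rings on it

### The job

Set up the rotary table to drill the flange rings as a gang: stand the taper-shank arbor from the plywood rack in the table's centre bore and tap it with the soft-faced mallet until it is locked, its collar sitting fully down on the table's face. Only then stack every flange ring on the bench, piled or single, over the arbor's pin, spigot down and nested flat, guiding each one down rather than letting it drop. Leave the mallet back on its rubber mat and the other things on the bench where they are.

Things in the scene. Friction and masses are not known exactly. Their poses are not given: they have to be found in the camera images.
- bore (a point): centre of the taper bore's mouth (29 mm across) in the face of a fixed grey rotary table: round steel face of 150 mm diameter, 80 mm above the bench, black motor on its far side. On the bore's axis, level with the face; z up
- arbor_collar (a point): steel arbor, 0.5 kg: collar 56 mm wide, 12 mm thick; under it a taper shank 56 mm long (26 mm wide at the collar, 17 mm at the tip), over it the pin. Point on the axis at the collar's underside, z up along the pin. Starts loose in the rack's hole, collar on its top. Set in the bore by hand, it stops with the collar about 7 mm above the face; only taps on its top of over 12 N drive it down, slowly, mm by mm
- arbor_pin (a point): the same arbor's pin, to grasp it by: round, 20 mm diameter, 54 mm tall with a chamfered top. Point on the axis half-way up the pin, 39 mm above the collar's underside and 27 mm below the pin's top; z up along the pin
- rack_top (a point): plywood rack, fixed, 180 x 76 mm, 68 mm tall: centre of its top face, x along its length, z up. Holes at x = +50 mm (holds the arbor) and x = -50 mm (holds a drill chuck, 45 mm diameter, 74 mm above the rack's top, to be left alone)
- mallet_head (a point): soft-faced mallet, 0.45 kg: round head, 42 mm diameter, 84 mm long, a white nylon face at each end; wooden handle square to it, 150 mm long, 20 mm wide, 26 mm high. Point at the head's centre, z along the head, -x along the handle. Starts standing on one face on the mat, handle level, its centre line 42 mm above the mat
- mallet_handle (a point): the same mallet: point on the centre line of its handle, 42 mm from the head's axis, to grip it by across the handle's 20 mm width; axes as mallet_head
- mat_top (a point): centre of the top of a fixed black rubber mat, 220 x 150 x 4 mm, the mallet's place; x along its length, z up
- ring1_mid (a point): aluminium flange ring: disc of 64 mm diameter, 12 mm thick, 22.4 mm bore, 110 g; below it a spigot (33 mm diameter, 3 mm tall), in its top a recess (39 mm diameter, 3.5 mm deep): rings nest 12 mm apart. Point on its axis, half-way up the disc, 9 mm above the spigot's underside; z up. Starts at the bottom of the pile of rings.
- ring2_mid (a point): aluminium flange ring: disc of 64 mm diameter, 12 mm thick, 22.4 mm bore, 110 g; below it a spigot (33 mm diameter, 3 mm tall), in its top a recess (39 mm diameter, 3.5 mm deep): rings nest 12 mm apart. Point on its axis, half-way up the disc, 9 mm above the spigot's underside; z up. Starts nested on ring 1.
- ring3_mid (a point): aluminium flange ring: disc of 64 mm diameter, 12 mm thick, 22.4 mm bore, 110 g; below it a spigot (33 mm diameter, 3 mm tall), in its top a recess (39 mm diameter, 3.5 mm deep): rings nest 12 mm apart. Point on its axis, half-way up the disc, 9 mm above the spigot's underside; z up. Starts on the pile's top, nested on ring 2; may be absent.
- ring4_mid (a point): aluminium flange ring: disc of 64 mm diameter, 12 mm thick, 22.4 mm bore, 110 g; below it a spigot (33 mm diameter, 3 mm tall), in its top a recess (39 mm diameter, 3.5 mm deep): rings nest 12 mm apart. Point on its axis, half-way up the disc, 9 mm above the spigot's underside; z up. Starts alone on the bench; may be absent.
There are look-alikes about, which are no part of the job. What is shaped like the part that bears ring1_mid but green or pink is not meant.

How it is judged:
On the way, in this order (a step that is already met when the one before it is completed fails the run):
1. the arbor stands in the rotary table's bore, let go (horizontal distance between arbor_collar and bore below 0.003 m and angle between arbor_collar's own z axis and vertical below 0.05 rad and z of arbor_collar in the frame of bore below 0.013 m and contact force between the fingers and arbor below 0.1 N), for 0.2 s.
2. the mallet strikes the arbor (over 4 N) with its collar home on the table's face (horizontal distance between arbor_collar and bore below 0.003 m and angle between arbor_collar's own z axis and vertical below 0.05 rad and z of arbor_collar in the frame of bore below 0.0018 m and contact force between mallet and arbor above 4 N).
3. after that, the first ring is over the arbor's pin (((horizontal distance between ring1_mid and bore below 0.005 m and z of ring1_mid in the frame of bore between 0.012 and 0.062 m and angle between ring1_mid's own z axis and vertical below 0.08 rad) or (horizontal distance between ring2_mid and bore below 0.005 m and z of ring2_mid in the frame of bore between 0.012 and 0.062 m and angle between ring2_mid's own z axis and vertical below 0.08 rad) or (horizontal distance between ring3_mid and bore below 0.005 m and z of ring3_mid in the frame of bore between 0.012 and 0.062 m and angle between ring3_mid's own z axis and vertical below 0.08 rad) or (horizontal distance between ring4_mid and bore below 0.005 m and z of ring4_mid in the frame of bore between 0.012 and 0.062 m and angle between ring4_mid's own z axis and vertical below 0.08 rad))), for 0.2 s.
At the end, for the whole second after the job is handed in: the arbor upright in the bore with its collar within 1.8 mm of the table's face; every ring present over its pin (axis within 5 mm), spigot down, flat within 0.08 rad and at rest; the mallet's head over the mat, resting on it, at rest (horizontal distance between arbor_collar and bore below 0.003 m and angle between arbor_collar's own z axis and vertical below 0.05 rad and z of arbor_collar in the frame of bore below 0.0018 m and horizontal distance between each of ring1_mid, ring2_mid, ring3_mid, ring4_mid and bore below 0.005 m and z of ring1_mid in the frame of bore between 0.012 and 0.062 m and angle between each of ring1_mid, ring2_mid, ring3_mid, ring4_mid's own z axis and vertical below 0.08 rad and linear speed of each of ring1, ring2, ring3, ring4, mallet below 0.02 m/s and z of ring2_mid in the frame of bore between 0.012 and 0.062 m and z of ring3_mid in the frame of bore between 0.012 and 0.062 m and z of ring4_mid in the frame of bore between 0.012 and 0.062 m and x of mallet_head in the frame of mat_top between -0.11 and 0.11 m and y of mallet_head in the frame of mat_top between -0.075 and 0.075 m and z of mallet_head in the frame of mat_top below 0.05 m); the robot touches nothing.
It fails at once if the chuck moved more than 30 mm (distance of chuck from where it was at the start of the episode above 0.03 m).
It fails at once if the stepper moved more than 30 mm (distance of stepper from where it was at the start of the episode above 0.03 m).
It fails at once if the gauge moved more than 30 mm (distance of gauge from where it was at the start of the episode above 0.03 m).
It fails at once if the bottle moved more than 30 mm (distance of bottle from where it was at the start of the episode above 0.03 m).
It fails at once if a ring drops over the arbor (faster than 0.6 m/s within 20 mm of its axis) ((horizontal distance between ring1_mid and bore below 0.02 m and linear speed of ring1 above 0.6 m/s) or (horizontal distance between ring2_mid and bore below 0.02 m and linear speed of ring2 above 0.6 m/s) or (horizontal distance between ring3_mid and bore below 0.02 m and linear speed of ring3 above 0.6 m/s) or (horizontal distance between ring4_mid and bore below 0.02 m and linear speed of ring4 above 0.6 m/s)).
Of ring3, ring4 only 1 to 2 are there at a start; the rules pass over those that are not, and their reading is None.
At some moment in a run one of ring1, ring4 may be knocked a few centimetres aside while the robot is not near it.
It also fails if it takes over 192 s, if anything falls off the work surface, if the arm or the gripper's body presses on something with over 40 N, if the wrist force passes 120 N, or if a joint passes its speed limit or range.

### The arm

A 6-joint arm with a two-finger parallel gripper is mounted at the origin on the work surface. World frame = base frame: x ahead of the robot, y to its left, z up, the work surface at z = 0. Lengths are in m, angles in rad, forces in N, time in s.
With the tool pointing down it reaches from about 0.35 to 0.85 m from the base axis. Payload 8.1 kg.
Tool frame: the origin (TCP) lies midway between the tips of the shut fingers; the grasp point (between the pads) lies 19 mm behind it (robot.grip_point_offset is the distance from the TCP to the grasp point, in m); z points along the fingers, y is the line along which they close (so a half turn about z gives the same grasp; the last joint's range is limited). The gripper opens to 93 mm and grips with 3 to 60 N. Pads are 15 mm wide; open, the fingers measure 128 mm over their backs; the gripper's body (75 mm by 188 mm) begins 65 mm behind the grasp point.
Start: joints at [-1.234, 0.13, 1.488, -0, 1.523, -0.085], TCP at [0.246, -0.547, 0.189] pointing down, gripper open.
Joint ranges: [-2.96, 2.96], [-0.89, 2.26], [0.02, 2.5], [-1.34, 4.48], [0, 2.73], [-2.66, 2.66]. Speed limits (rad/s): [2.39, 2.39, 2.79, 3.14, 3.14, 3.14].

### API

Orientations are given as a rotation vector (axis times angle).
In Python, from plant import robot, read_camera, job gives the robot as it stands.
- The arm moves only by the shell command python3 -m inch 'ROWS' [FORCE]. ROWS is JSON, one flat list of numbers, 5 for each row, row after row: the shift along the world's x, y, z in mm, then the turn about the world's z in degrees, then the opening in per cent of the stroke, from 0 (shut) to 100 (fully open). In form: [dx, dy, dz, yaw, hand, dx, dy, dz, yaw, hand, ...]. A call has 1 to 10 rows; each row is the pose to reach, as a shift and turn from the pose commanded when the call began; what a row does not reach only later rows make up. A row lasts 1/12 s, in which the tool goes at most 41.7 mm and 7.16 degrees, less where a joint would pass 70% of its speed; a pose out of reach is approached as far as the arm can. A call with a gripper value outside its range is refused whole. The fingers move at their own pace and stop on an object; FORCE is the grip in N (left out, the last holds). Time passes only in rows, so rows that repeat a pose let the fingers close. It gives the time, the measured TCP pose, the force, the opening and the grip force at its end, in the units of the state.
- robot.read_state(): the state, without advancing time (a new reading comes with each control period).
- read_camera(name): name is "side" or "top"; returns a dict with "image" (400x640x3 uint8, blue, green, red), "K" (3x3 intrinsics, pixels), "extrinsics" (4x4, takes a point from world to camera coordinates). Camera axes: x right, y down, z forward; pixel columns grow to the right and rows downward; lengths in m; the calibration is good to about 2 mm. A picture is of the moment at which its call begins. There is no depth.
- job.close_job(): hands the job in; it is judged then, once.
The state is a dict: "t": time; "q": joint angles; "dq": joint speeds; "joint_torque": joint torques, N m; "tool_pos": TCP position; "orientation": TCP orientation; "force": force on the tool from outside, world axes, zero at the start; "wrist_torque": the same for the moment, N m; "opening": finger opening in m; "gripper_force": force on a finger pad.
Only numpy, scipy, OpenCV 4.12 (cv2) and the standard library are available. Lean on these libraries where they do the work, as an engineer would, in place of code of your own. Each camera call takes 0.05 s, during which the arm holds its last target. There are 200 camera calls.

## Working session

There is one attempt and no reset: what is moved stays moved. The work goes in short steps, Python scripts to look and compute and a shell command to move; the robot and the scene stay as the last step left them, time stands still between calls to the robot, and variables do not carry over. Pictures are saved under pics/ and viewed, at most 14 in all, crops included, and the job is handed in when it is done.

```bash
ls; mkdir -p pics; python3 - <<'E'
from plant import robot, read_camera
import cv2, numpy as np
for n in ("side","top"):
    c=read_camera(n); cv2.imwrite(f"pics/{n}0.png",c["image"]); 
    print(n,c["K"].round(1).tolist(),c["extrinsics"].round(4).tolist())
s=robot.read_state(); print(s["t"],s["tool_pos"],s["orientation"],s["opening"],robot.grip_point_offset)
E
```

```text
pics
side [[395.8, 0.0, 317.9], [0.0, 395.8, 203.8], [0.0, 0.0, 1.0]] [[0.9786, -0.2047, 0.0209, -0.476], [-0.0923, -0.5277, -0.8444, 0.1282], [0.1839, 0.8244, -0.5353, 0.7382], [0.0, 0.0, 0.0, 1.0]]
top [[424.0, 0.0, 323.2], [0.0, 424.0, 207.9], [0.0, 0.0, 1.0]] [[0.0, -0.9999, -0.0124, 0.0239], [-0.9943, 0.0013, -0.1062, 0.4807], [0.1062, 0.0123, -0.9943, 0.9505], [0.0, 0.0, 0.0, 1.0]]
0.1 [ 0.24547651 -0.54684024  0.18798411] [-3.07029983e+00 -6.57367631e-01  3.47616179e-04] 0.09310610779554744 0.0188
```

View pics/top0.png

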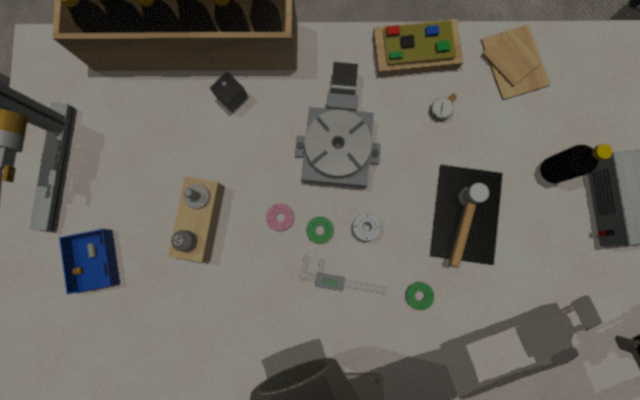

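View pics/side0.png

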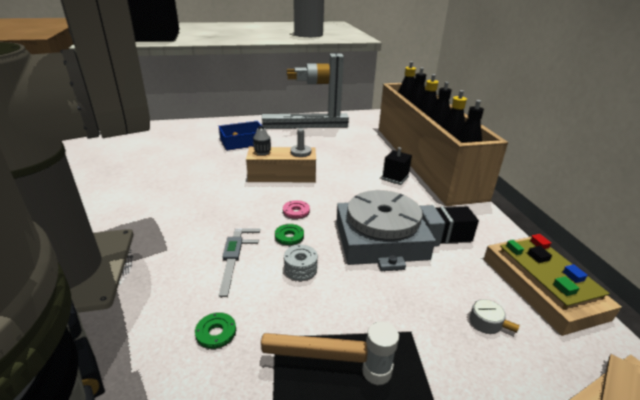

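Top view shows the rotary table bore near (338,142), the rack with arbor at (195,195) and chuck at (183,240), and the mallet head at (479,192) with its handle down to (457,262). Ring-shaped candidates: silver (367,227), green (320,230) and (420,295), pink (280,217). Only the silver pile fits, since green and pink are excluded. I'll confirm it in an enlarged crop.

```bash
cat > h.py <<'E'
from plant import robot, read_camera, job
import cv2, numpy as np
def ray(c,px):
    R=c["extrinsics"][:3,:3]; t=c["extrinsics"][:3,3]
    return -R.T@t, R.T@np.linalg.inv(c["K"])@np.array([px[0],px[1],1.])
def onz(c,px,z):
    o,d=ray(c,px); return (o+d*(z-o[2])/d[2]).round(4)
def tri(c1,p1,c2,p2):
    o1,d1=ray(c1,p1);o2,d2=ray(c2,p2); d1/=np.linalg.norm(d1);d2/=np.linalg.norm(d2)
    s=np.linalg.lstsq(np.c_[d1,-d2],o2-o1,rcond=None)[0]
    a,b=o1+d1*s[0],o2+d2*s[1]; return ((a+b)/2).round(4), np.linalg.norm(a-b).round(4)
def proj(c,P):
    p=c["K"]@(c["extrinsics"][:3,:3]@np.array(P)+c["extrinsics"][:3,3]); return (p[:2]/p[2]).round(1)
E
python3 - <<'E'
from h import *
t=cv2.imread("pics/top0.png"); s=cv2.imread("pics/side0.png")
A=cv2.resize(t[160:310,165:515],None,fx=2.2,fy=2.2,interpolation=cv2.INTER_CUBIC)[:, :770]
B=cv2.resize(s[120:280,225:445],None,fx=3.5,fy=3.5,interpolation=cv2.INTER_CUBIC)
cv2.imwrite("pics/A.png",A); cv2.imwrite("pics/B.png",B)
E
```

```text
(no output)
```

View pics/A.png

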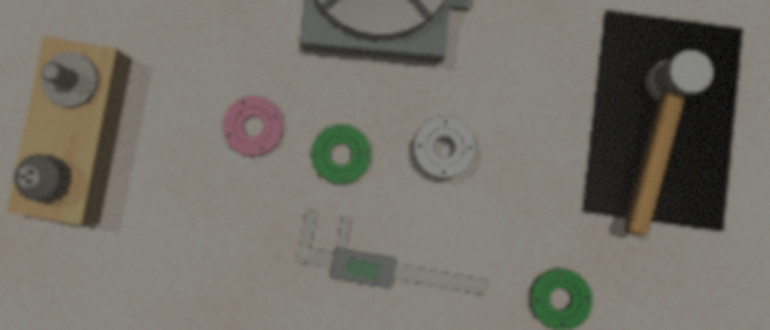

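View pics/B.png

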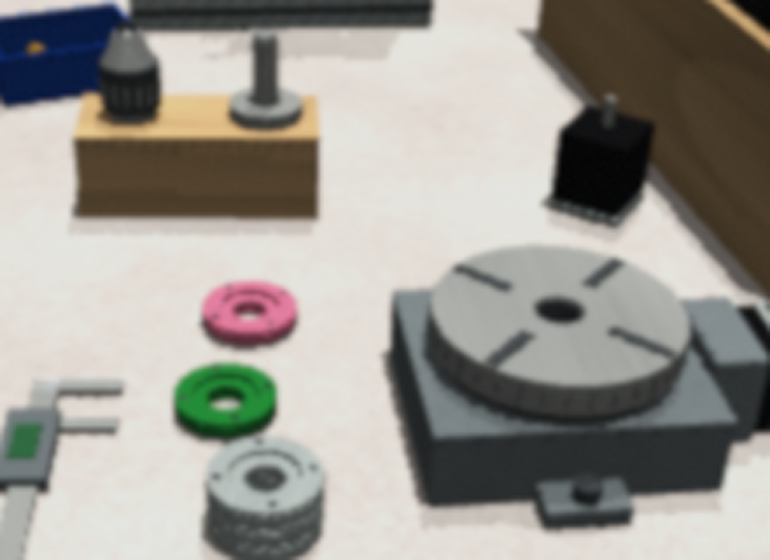

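The crops confirm the silver ring pile at top (367,227) and side (301,262). Next I measure all the poses.

```bash
cat > m0.py <<'E'
from h import *
t=read_camera("top"); s=read_camera("side")
def blob(im,x0,y0,x1,y1,lo,hi,hsv=False):
    g=im[y0:y1,x0:x1]; g=cv2.cvtColor(g,cv2.COLOR_BGR2HSV if hsv else cv2.COLOR_BGR2GRAY)
    m=cv2.inRange(g,lo,hi); n,l,st,ce=cv2.connectedComponentsWithStats(m); 
    k=1+np.argmax(st[1:,4]); c=max(cv2.findContours((l==k).astype(np.uint8),0,1)[0],key=cv2.contourArea)
    return ce[k]+[x0,y0],st[k].tolist(),cv2.minAreaRect(c+np.array([x0,y0]))
T,S=t["image"],s["image"]
b=blob(T,330,135,347,151,0,70); b2=blob(S,376,201,394,216,0,85); print("bore",b[:2],b2[:2],onz(t,b[0],.078),onz(s,b2[0],.078))
# ring top outline via circle
g=cv2.cvtColor(T[205:250,345:390],cv2.COLOR_BGR2GRAY); g=cv2.resize(g,None,fx=4,fy=4,interpolation=cv2.INTER_CUBIC)
print("ring",cv2.HoughCircles(g,cv2.HOUGH_GRADIENT,1.5,60,param1=80,param2=25,minRadius=40,maxRadius=75))
h=blob(T,359,219,375,236,0,110);h2=blob(S,292,250,310,262,0,120); print("hole",h[:2],h2[:2],tri(t,h[0],s,h2[0]))
w=blob(T,465,178,492,206,(0,0,150),(180,60,255),True); print("head",w[:2],onz(t,w[0],.088))
a=blob(T,440,180,485,270,(5,80,60),(25,255,255),True); print("handle",a); print([onz(t,p,.059) for p in cv2.boxPoints(a[2])])
r=blob(T,165,170,230,270,(8,60,120),(28,255,255),True); print("rack",r)
print([onz(t,p,.068) for p in cv2.boxPoints(r[2])])
print("arborpin",tri(t,(190.2,194.2),s,(300.7,131.2)))
m=blob(T,425,160,510,270,0,45); print("mat",m[2],[onz(t,p,.004) for p in cv2.boxPoints(m[2])])
for n,x0,y0,x1,y1 in(("collar",178,176,215,212),):
    g=cv2.cvtColor(T[y0:y1,x0:x1],cv2.COLOR_BGR2HSV); m=cv2.inRange(g,(0,0,60),(180,60,255))
    print(n,cv2.minEnclosingCircle(max(cv2.findContours(m,0,1)[0],key=cv2.contourArea)))
E
python3 m0.py
```

```text
bore (array([337.77884615, 141.66346154]), [2, 2, 12, 11, 104]) (array([384.46875 , 208.421875]), [3, 5, 12, 6, 64]) [ 0.6226 -0.0094  0.078 ] [ 0.6211 -0.0085  0.078 ]
ring None
hole (array([367.93333333, 224.95555556]), [4, 3, 9, 9, 45]) (array([300.26984127, 256.20634921]), [3, 3, 12, 7, 63]) (array([ 0.4383, -0.0776,  0.0373]), np.float64(0.0045))Traceback (most recent call last):
  File "m0.py", line 14, in <module>
    w=blob(T,465,178,492,206,(0,0,150),(180,60,255),True); print("head",w[:2],onz(t,w[0],.088))
  File "m0.py", line 6, in blob
    k=1+np.argmax(st[1:,4]); c=max(cv2.findContours((l==k).astype(np.uint8),0,1)[0],key=cv2.contourArea)
        ~~~~~~~~~^^^^^^^^^^
    return _wrapfunc(a, 'argmax', axis=axis, out=out, **kwds)
    return bound(*args, **kwds)
ValueError: attempt to get argmax of an empty sequence
```

```bash
sed -i 's/(0,0,150),(180,60,255),True); print("head"/(0,0,110),(180,60,255),True); print("head"/; s/(5,80,60)/(5,60,40)/; s/(8,60,120)/(8,40,90)/' m0.py; python3 m0.py | tail -n +4; python3 - <<'E'
from h import *
t=cv2.imread("pics/top0.png")
for p in((479,192),(190,194),(200,190),(210,190),(205,220),(460,250),(360,220),(400,180)):print(p,t[p[1],p[0]],cv2.cvtColor(t[p[1]:p[1]+1,p[0]:p[0]+1],40)[0,0])
E
```

```text
head (array([478.86100386, 191.96911197]), [5, 5, 19, 18, 259]) [ 0.5081 -0.3125  0.088 ]
handle (array([462.3625 , 233.85875]), [9, 21, 28, 66, 800], ((462.0913391113281, 233.65771484375), (12.88313102722168, 67.18553924560547), 14.931418418884277))
[array([ 0.3526, -0.2478,  0.059 ]), array([ 0.4954, -0.2905,  0.059 ]), array([ 0.488 , -0.3177,  0.059 ]), array([ 0.3454, -0.2746,  0.059 ])]
rack (array([193.43765648, 219.65348022]), [3, 6, 52, 87, 1997], ((192.7860565185547, 219.02359008789062), (36.09772491455078, 84.11253356933594), 12.144277572631836))
[array([0.3702, 0.366 , 0.068 ]), array([0.5524, 0.3335, 0.068 ]), array([0.5351, 0.2541, 0.068 ]), array([0.3538, 0.2881, 0.068 ])]
arborpin (array([0.4999, 0.2977, 0.1294]), np.float64(0.0027))
mat ((466.23968505859375, 214.5273895263672), (62.81964874267578, 91.60370635986328), 6.519801616668701) [array([ 0.3695, -0.2234,  0.004 ]), array([ 0.5839, -0.2537,  0.004 ]), array([ 0.5664, -0.4002,  0.004 ]), array([ 0.3531, -0.3667,  0.004 ])]
collar ((18.100000381469727, 19.5), 12.909786224365234)
(479, 192) [131 136 134] [ 42   9 136]
(190, 194) [82 87 88] [25 17 88]
(200, 190) [106 112 114] [ 23  18 114]
(210, 190) [ 81 110 132] [ 17  99 132]
(205, 220) [ 86 116 135] [ 18  93 135]
(460, 250) [ 68 102 130] [ 16 122 130]
(360, 220) [123 126 125] [ 40   6 126]
(400, 180) [124 131 135] [ 19  21 135]
```

```bash
python3 -m inch '[40,80,80,0,100,205,397,80,0,80,205,397,80,0,80,205,397,80,0,80,205,397,80,0,80,205,397,80,0,80,205,397,80,0,80,205,397,80,0,80,205,397,80,0,80,205,397,80,0,80]'; python3 -m inch '[50,449,0,0,60,50,449,0,0,60,50,449,0,0,60,50,449,0,0,60,50,449,0,0,60,50,449,0,0,60,50,449,0,0,60,50,449,0,0,60,50,449,0,0,60,50,449,0,0,60]'
cat > snap.py <<'E'
import sys
from h import *
n=sys.argv[1]
t=read_camera("top"); s=read_camera("side"); st=robot.read_state()
cv2.imwrite(f"pics/{n}_t.png",t["image"]);cv2.imwrite(f"pics/{n}_s.png",s["image"])
print(st["t"],st["tool_pos"].round(4),np.round(st["force"],1),st["opening"])
E
python3 snap.py p1; python3 -c "
import cv2,numpy as np
a=cv2.imread('pics/p1_t.png');b=cv2.imread('pics/p1_s.png');cv2.imwrite('pics/p1.png',np.vstack([cv2.resize(a,(480,300)),cv2.resize(b,(480,300))]))"
```

```text
t: 1.13
tool_pos: [0.4311, -0.1873, 0.264]
orientation: [3.072, 0.657, 0.001]
force: [0.9, -0.2, 0.2]
opening: 0.0742
gripper_force: 0.0
t: 1.97
tool_pos: [0.4764, 0.2272, 0.2636]
orientation: [3.072, 0.658, 0.001]
force: [0.9, -0.5, 0.6]
opening: 0.0559
gripper_force: 0.0
2.0667 [0.4758 0.2303 0.2626] [-0.5 -1.  -1.8] 0.05557353440119275
```

View pics/p1.png

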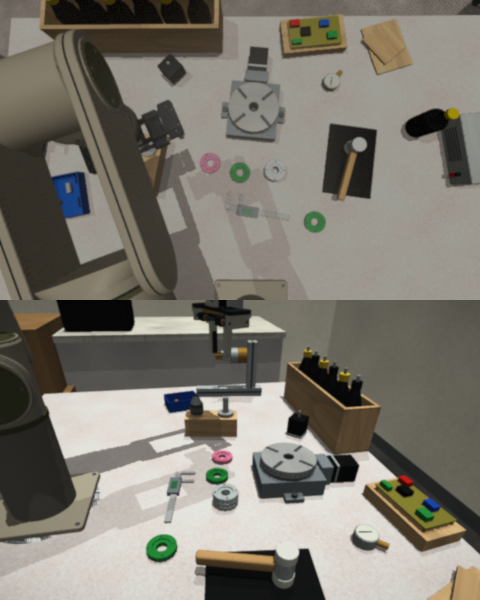

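Three silver rings are piled at (275,170) and no single ring is visible in either view, so ring 4 is absent. Next I align over the pin.

```bash
python3 -m inch '[25,69,-60,0,60,25,69,-60,0,60,25,69,-60,0,60,25,69,-60,0,60,25,69,-60,0,60]' 40; python3 snap.py p2; python3 - <<'E'
import cv2,numpy as np
b=cv2.imread('pics/p2_s.png')[80:200,230:360];a=cv2.imread('pics/p2_t.png')[130:270,140:290]
cv2.imwrite('pics/p2.png',np.hstack([cv2.resize(b,(430,400)),cv2.resize(a,(370,400))]))
E
```

```text
t: 2.48
tool_pos: [0.5014, 0.2931, 0.2032]
orientation: [3.071, 0.658, -0.002]
force: [-0.6, -0.2, 0.9]
opening: 0.0558
gripper_force: 0.0
2.5833 [0.5025 0.2929 0.2054] [-0.6  0.2 -0.2] 0.05583347801480743
```

View pics/p2.png

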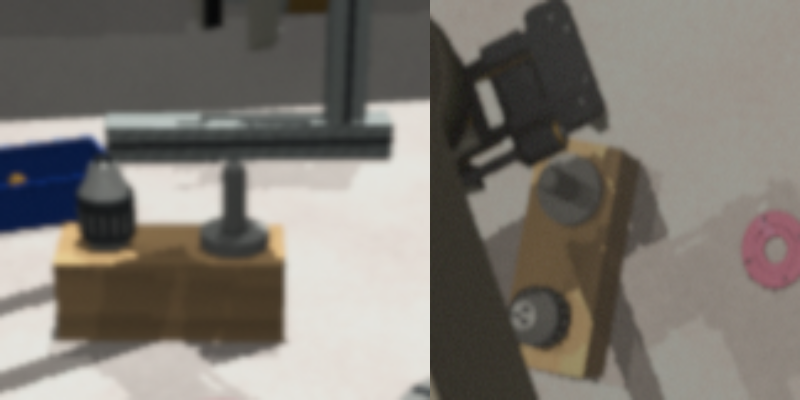

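Side crop: the fingers at x≈212 and 265 straddle the pin at 234, so the descent is clear.

```bash
python3 -m inch '[-1,5,-40,0,60,-1,5,-75,0,60,-1,5,-100,0,60,-1,5,-113,0,60,-1,5,-113,0,60,-1,5,-113,0,0,-1,5,-113,0,0,-1,5,-113,0,0,-1,5,-113,0,0,-1,5,-113,0,0]' 40;python3 -m inch '[0,0,0,0,0,0,0,10,0,0,0,0,30,0,0,0,0,60,0,0,0,0,90,0,0,0,0,120,0,0,0,0,120,0,0,0,0,120,0,0]'
```

```text
t: 3.42
tool_pos: [0.5016, 0.2993, 0.092]
orientation: [-3.071, -0.658, -0.004]
force: [-1.0, 0.1, -0.1]
opening: 0.027
gripper_force: 0.0
t: 4.08
tool_pos: [0.5018, 0.2993, 0.2123]
orientation: [-3.071, -0.658, -0.006]
force: [0.8, 0.8, -6.4]
opening: 0.0182
gripper_force: 39.9
```

```bash
python3 -m inch '[120,-308,0,0,0,120,-308,0,0,0,120,-308,0,0,0,120,-308,0,0,0,120,-308,0,0,0,120,-308,0,0,0,120,-308,0,0,0,120,-308,0,0,0,120,-308,0,0,0,120,-308,0,0,0]' ;python3 -m inch '[0,0,-20,0,0,0,0,-30,0,0,0,0,-40,0,0,0,0,-40,0,0,0,0,-40,0,0]'; python3 snap.py p3; python3 - <<'E'
import cv2,numpy as np
b=cv2.imread('pics/p3_s.png')[100:280,290:470];a=cv2.imread('pics/p3_t.png')[60:210,260:410]
cv2.imwrite('pics/p3.png',np.hstack([cv2.resize(b,(400,400)),cv2.resize(a,(400,400))]))
E
```

```text
t: 4.92
tool_pos: [0.6193, -0.0117, 0.2065]
orientation: [-3.072, -0.651, 0.009]
force: [-0.9, -0.5, -5.6]
opening: 0.0182
gripper_force: 40.0
t: 5.33
tool_pos: [0.6194, -0.0082, 0.1689]
orientation: [-3.071, -0.659, 0.005]
force: [0.8, -0.5, -5.7]
opening: 0.0187
gripper_force: 40.0
5.4333 [ 0.6209 -0.0086  0.1711] [ 1.2 -0.3 -4.2] 0.018291391878600145
```

View pics/p3.png

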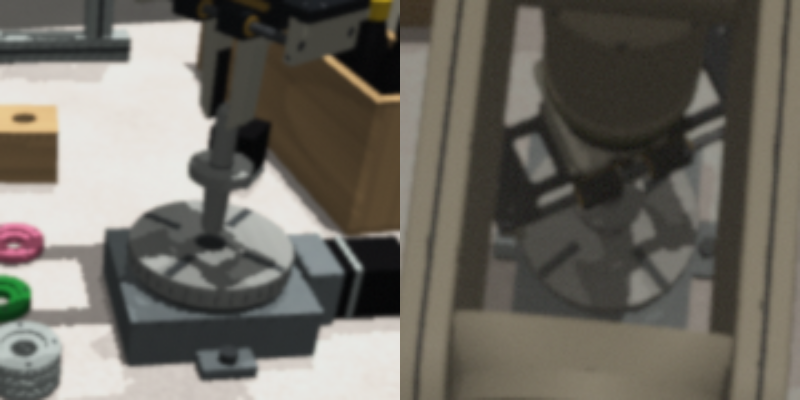

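```bash
python3 - <<'E'
from h import *
s=read_camera("side")
for z in (.078,.091,.147,.2): print(z,(proj(s,(.621,-.009,z))-[290,100])*2.222)
E
```

```text
0.078 [209.979  241.3092]
0.091 [211.5344 229.0882]
0.147 [218.6448 174.8714]
0.2 [225.9774 119.3214]
```

The tip sits about 2 mm off the bore axis, well inside the 6 mm taper allowance, so I lower it.

```bash
python3 -m inch '[-1,0,-20,0,0,-1,0,-40,0,0,-1,0,-48,0,0,-1,0,-54,0,0,-1,0,-54,0,0]'; python3 -m inch '[0,0,-2,0,0,0,0,-4,0,0,0,0,-4,0,0]';  python3 -m inch '[0,0,-2,0,0,0,0,-3,0,0,0,0,-3,0,0]'
```

```text
t: 5.9
tool_pos: [0.6193, -0.0095, 0.1154]
orientation: [3.072, 0.657, -0.002]
force: [1.8, -3.3, -7.4]
opening: 0.0186
gripper_force: 39.9
t: 6.15
tool_pos: [0.6202, -0.0094, 0.1129]
orientation: [3.072, 0.657, 0.001]
force: [1.1, -2.6, -4.2]
opening: 0.0188
gripper_force: 39.9
t: 6.4
tool_pos: [0.62, -0.0093, 0.1096]
orientation: [3.072, 0.657, 0.001]
force: [1.7, -3.5, -3.3]
opening: 0.0187
gripper_force: 40.0
```

```bash
python3 -m inch '[0,-1,-2,0,0,0,-1,-2,0,0,0,-1,-2,0,0]';python3 -m inch '[0,0,-2,0,0,0,0,-2,0,0]'; python3 -m inch '[0,0,0,0,60,0,0,0,0,60,0,0,0,0,60,0,0,0,0,60,0,0,0,0,60]'; python3 -m inch '[0,0,30,0,60,0,0,60,0,60,0,0,90,0,60,0,0,90,0,60]'
```

```text
t: 6.65
tool_pos: [0.6196, -0.0101, 0.1072]
orientation: [-3.072, -0.658, 0.0]
force: [1.7, -3.6, -3.9]
opening: 0.0187
gripper_force: 39.9
t: 6.82
tool_pos: [0.6197, -0.0101, 0.1052]
orientation: [-3.072, -0.658, -0.0]
force: [1.6, -2.2, -3.6]
opening: 0.0184
gripper_force: 39.9
t: 7.23
tool_pos: [0.6198, -0.0098, 0.1057]
orientation: [-3.072, -0.658, -0.0]
force: [0.3, -0.1, 0.2]
opening: 0.0475
gripper_force: 0.0
t: 7.57
tool_pos: [0.6233, -0.0103, 0.2036]
orientation: [3.069, 0.657, 0.016]
force: [1.2, -0.6, 1.1]
opening: 0.0558
gripper_force: 0.0
```

```bash
python3 -m inch '[-153,-290,10,-41,60,-153,-290,10,-41,60,-153,-290,10,-41,60,-153,-290,10,-41,60,-153,-290,10,-41,60,-153,-290,10,-41,60,-153,-290,10,-41,60,-153,-290,10,-41,60,-153,-290,10,-41,60,-153,-290,10,-41,60]'; python3 -m inch '[0,0,-40,0,60,0,0,-60,0,60,0,0,-80,0,60,0,0,-80,0,60]'; python3 snap.py p4; python3 - <<'E'
from h import *
import cv2,numpy as np
a=cv2.imread('pics/p4_s.png');b=cv2.imread('pics/p4_t.png')
cv2.imwrite('pics/p4.png',np.hstack([cv2.resize(a[130:400,220:460],(400,450)),cv2.resize(b[100:280,300:500],(400,360)),][:1]+[np.vstack([cv2.resize(b[100:280,300:500],(400,360)),np.zeros((90,400,3),np.uint8)])]))
E
```

```text
t: 8.4
tool_pos: [0.4658, -0.3017, 0.2056]
orientation: [-3.107, 0.466, -0.001]
force: [0.1, -0.2, 0.5]
opening: 0.0558
gripper_force: 0.0
t: 8.73
tool_pos: [0.4649, -0.2966, 0.1203]
orientation: [-3.104, 0.457, 0.01]
force: [-0.1, 0.5, -0.7]
opening: 0.0555
gripper_force: 0.0
8.8333 [ 0.4669 -0.2986  0.1251] [0.7 0.3 0.2] 0.055656942887567756
```

View pics/p4.png

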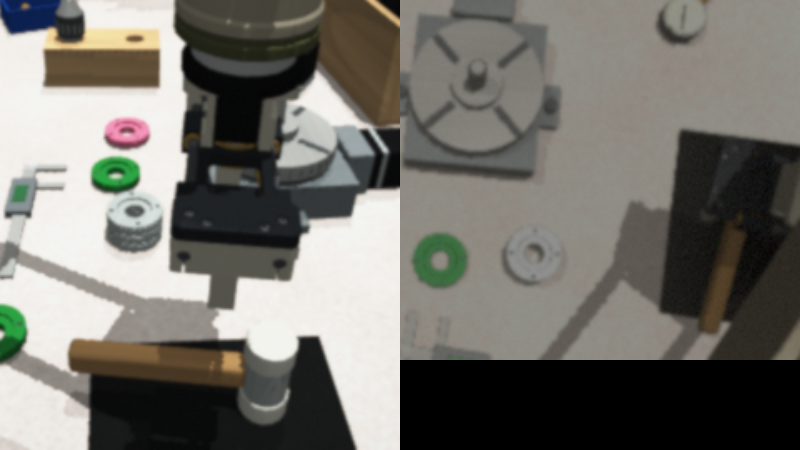

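The arbor stands upright in the bore (pin at crop (478,70)) and the mallet is unmoved, with the fingers straddling its handle. Descending to grip.

```bash
python3 -m inch '[1,-1,-35,0,60,1,-1,-65,0,60,1,-1,-85,0,60,1,-1,-97,0,60,1,-1,-97,0,60,1,-1,-97,0,0,1,-1,-97,0,0,1,-1,-97,0,0,1,-1,-97,0,0,1,-1,-97,0,0]' 60;python3 -m inch '[0,0,0,0,0,0,0,10,0,0,0,0,30,0,0,0,0,60,0,0,0,0,100,0,0,0,0,140,0,0,0,0,170,0,0,0,0,170,0,0,0,0,170,0,0]'
```

```text
t: 9.67
tool_pos: [0.4684, -0.3017, 0.0297]
orientation: [3.107, -0.46, 0.003]
force: [-0.0, 0.0, 0.2]
opening: 0.0271
gripper_force: 0.0
t: 10.42
tool_pos: [0.4692, -0.3023, 0.2022]
orientation: [3.105, -0.459, 0.008]
force: [0.3, -0.4, -1.1]
opening: 0.0002
gripper_force: 0.0
```

```bash
python3 snap.py p5; python3 - <<'E'
from h import *
import cv2,numpy as np
a=cv2.imread('pics/p5_s.png');b=cv2.imread('pics/p5_t.png')
cv2.imwrite('pics/p5.png',np.hstack([cv2.resize(a[200:400,220:460],(400,333)),cv2.resize(b[150:300,400:580],(400,333))]))
E
```

```text
10.5167 [ 0.4673 -0.3008  0.198 ] [ 0.7  0.2 -0.7] 0.000586242209601299
```

View pics/p5.png

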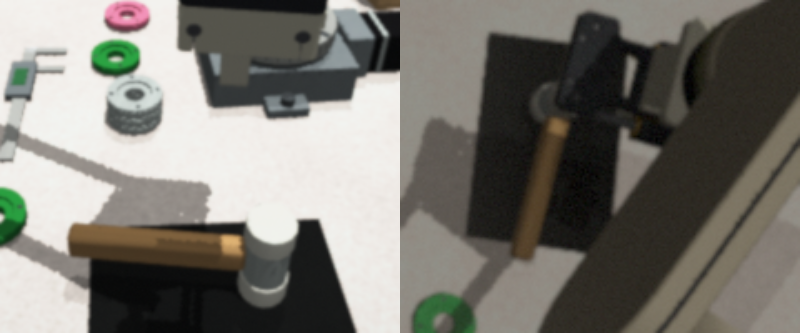

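The mallet stands unmoved. I lifted before the pads had closed on it, so I retry with a longer hold.

```bash
python3 -m inch '[0,0,-20,0,60,0,0,-40,0,60,0,0,-60,0,60,0,0,-60,0,60,0,0,-60,0,60,0,0,-60,0,60,0,0,-60,0,60,0,0,-60,0,60]' 60; python3 -m inch '[0,0,-35,0,60,0,0,-70,0,60,0,0,-95,0,60,0,0,-111,0,60,0,0,-111,0,60,0,0,-111,0,0,0,0,-111,0,0,0,0,-111,0,0,0,0,-111,0,0,0,0,-111,0,0]';python3 -m inch '[0,0,0,0,0,0,0,0,0,0,0,0,0,0,0,0,0,0,0,0,0,0,0,0,0,0,0,0,0,0]'
```

```text
t: 11.18
tool_pos: [0.4684, -0.3016, 0.1399]
orientation: [3.107, -0.46, 0.003]
force: [-0.3, -0.4, 0.4]
opening: 0.0491
gripper_force: 0.0
t: 12.02
tool_pos: [0.4686, -0.3018, 0.0289]
orientation: [3.107, -0.46, 0.003]
force: [-0.6, -0.6, -0.4]
opening: 0.027
gripper_force: 0.0
t: 12.52
tool_pos: [0.4682, -0.3012, 0.0285]
orientation: [3.108, -0.46, 0.002]
force: [-1.8, 2.3, 8.0]
opening: 0.0006
gripper_force: 4.1
```

```bash
python3 snap.py p6; python3 - <<'E'
from h import *
import cv2,numpy as np
s=read_camera("side");t=read_camera("top")
for P in((.468,-.301,.0285),(.508,-.3125,.088),(.468,-.300,.059),(.349,-.261,.059)):print(P,proj(t,P),proj(s,P))
a=cv2.imread('pics/p6_s.png');b=cv2.imread('pics/p6_t.png')
cv2.imwrite('pics/p6.png',np.hstack([cv2.resize(a[200:400,220:460],(400,333)),cv2.resize(b[150:300,400:580],(400,333))]))
E
```

```text
12.6167 [ 0.4682 -0.3012  0.0285] [-1.1  2.7  8. ] 0.0003567246557289645
(0.468, -0.301, 0.0285) [465.3 213.1] [349.  358.8]
(0.508, -0.3125, 0.088) [478.9 192. ] [383.2 332.9]
(0.468, -0.3, 0.059) [469.3 211.8] [350.2 344.2]
(0.349, -0.261, 0.059) [453.3 266.1] [261.  334.7]
```

View pics/p6.png

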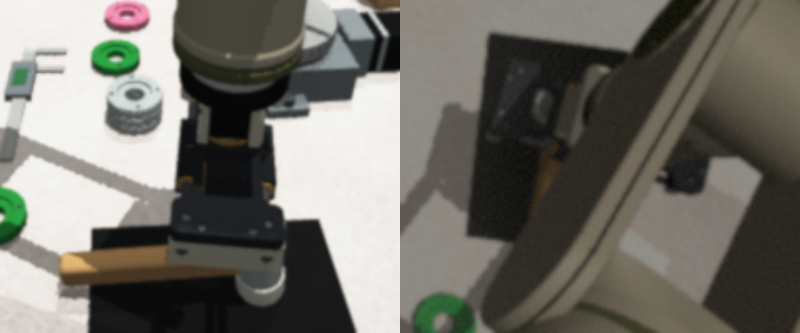

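```bash
python3 -m inch '[0,0,0,0,60,0,0,0,0,60,0,0,0,0,60,0,0,0,0,60,0,0,0,0,60,0,0,0,0,60,0,0,0,0,60,0,0,0,0,60,0,0,0,0,60]'; python3 -m inch '[0,0,30,0,60,0,0,60,0,60,0,0,100,0,60,0,40,130,0,60,0,80,160,0,60,0,120,170,0,60,0,120,170,0,60,0,120,170,0,60,0,120,170,0,60]'; python3 snap.py p7; python3 - <<'E'
from h import *
s=read_camera("side")
print(proj(s,(.4669,-.2986,.1251)),proj(s,(.467,-.301,.198)))
a=cv2.imread('pics/p7_s.png');b=cv2.imread('pics/p7_t.png')
cv2.imwrite('pics/p7.png',np.hstack([cv2.resize(a[140:400,200:460],(400,400)),cv2.resize(b[150:300,400:550],(400,400))]))
E
```

```text
t: 13.47
tool_pos: [0.4675, -0.301, 0.0272]
orientation: [-3.108, 0.46, 0.001]
force: [0.7, 0.1, 0.2]
opening: 0.0542
gripper_force: 0.0
t: 14.22
tool_pos: [0.4681, -0.1808, 0.198]
orientation: [3.107, -0.457, 0.002]
force: [-0.3, -0.8, -0.4]
opening: 0.0558
gripper_force: 0.0
14.3167 [ 0.4673 -0.1817  0.1966] [ 1.4 -0.   0.7] 0.055882991353978825
[352.4 309.9] [357.2 268.3]
```

View pics/p7.png

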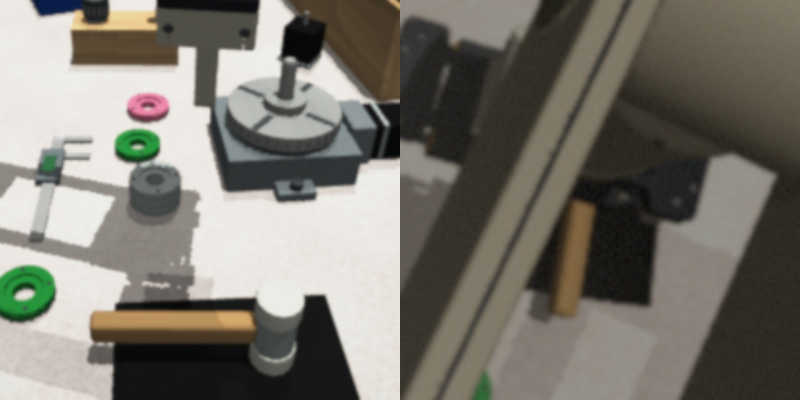

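```bash
python3 - <<'E'
from h import *
s=read_camera("side");t=read_camera("top")
for n,T,w in(("p4",(.4669,-.2986,.1251),.028),("p5",(.4673,-.3008,.198),.0),("p7",(.4673,-.1817,.1966),.028)):
  for sg in(1,-1):
    for dz in(0,.025):
      for e in (0,.017): print(n,sg,dz,e,proj(s,np.array(T)+[-.289*sg*(w+e),-.957*sg*(w+e),dz]))
a=cv2.imread('pics/p7_s.png')
print(a[190:225:2,325:342:4].mean(2).astype(int).tolist())
E
```

```text
p4 1 0 0 [352.1 327.1]
p4 1 0 0.017 [351.9 338.4]
p4 1 0.025 0 [353.5 313. ]
p4 1 0.025 0.017 [353.4 324.1]
p4 -1 0 0 [352.7 294.2]
p4 -1 0 0.017 [352.9 285.3]
p4 -1 0.025 0 [354.  280.5]
p4 -1 0.025 0.017 [354.1 271.7]
p5 1 0 0 [357.4 268.2]
p5 1 0 0.017 [357.4 278.1]
p5 1 0.025 0 [359.  251.8]
p5 1 0.025 0.017 [359.1 261.4]
p5 -1 0 0 [357.4 268.2]
p5 -1 0 0.017 [357.5 258.9]
p5 -1 0.025 0 [359.  251.8]
p5 -1 0.025 0.017 [359.  242.7]
p7 1 0 0 [332.5 225.4]
p7 1 0 0.017 [331.8 232.7]
p7 1 0.025 0 [333.3 210.2]
p7 1 0.025 0.017 [332.5 217.3]
p7 -1 0 0 [334.6 203.8]
p7 -1 0 0.017 [335.2 197.9]
p7 -1 0.025 0 [335.3 189.3]
p7 -1 0.025 0.017 [335.9 183.7]
[[227, 74, 75, 75, 200], [226, 75, 74, 75, 200], [226, 75, 75, 75, 206], [227, 75, 75, 75, 209], [218, 74, 75, 74, 218], [212, 75, 75, 75, 216], [212, 75, 74, 75, 196], [207, 75, 75, 74, 149], [194, 73, 74, 74, 146], [211, 103, 88, 69, 145], [232, 223, 212, 85, 149], [233, 233, 233, 96, 146], [233, 234, 234, 87, 140], [233, 234, 233, 82, 124], [233, 234, 231, 81, 103], [233, 233, 226, 59, 77], [234, 234, 220, 51, 57], [234, 233, 228, 59, 46]]
```

Fingertip pixels in three side views sit about 28 mm higher than the stated TCP, and the second grasp pressed on top of the handle, which agrees. I'll use a +28 mm z correction and re-measure the nudged mallet.

```bash
cat > m1.py <<'E'
from h import *
t=read_camera("top"); s=read_camera("side")
def hm(c,x0,y0,x1,y1,lo=(5,60,40),hi=(25,255,255)):
    m=cv2.inRange(cv2.cvtColor(c["image"][y0:y1,x0:x1],cv2.COLOR_BGR2HSV),lo,hi)
    k=max(cv2.findContours(m,0,1)[0],key=cv2.contourArea)+np.array([x0,y0]); return k
k=hm(t,430,180,490,290); print("top",cv2.minAreaRect(k)); print([onz(t,p,.059) for p in cv2.boxPoints(cv2.minAreaRect(k))])
k=hm(s,230,320,380,375); print("side",cv2.minAreaRect(k),cv2.boundingRect(k))
k=hm(s,355,310,405,345,(0,0,170),(180,50,255)); print("headtop side",cv2.boundingRect(k),cv2.minEnclosingCircle(k))
print(proj(s,(.508,-.3125,.088)))
E
python3 -m inch '[20,180,0,0,60,20,180,0,0,60,20,180,0,0,60,20,180,0,0,60,20,180,0,0,60,20,180,0,0,60]' ; python3 m1.py
```

```text
t: 14.97
tool_pos: [0.4877, 0.0015, 0.1968]
orientation: [-3.108, 0.455, 0.002]
force: [-0.3, -0.7, -0.6]
opening: 0.0559
gripper_force: 0.0
top ((465.8547668457031, 235.13955688476562), (13.051684379577637, 67.07115936279297), 9.272602081298828)
[array([ 0.3467, -0.2624,  0.059 ]), array([ 0.4922, -0.291 ,  0.059 ]), array([ 0.4874, -0.3193,  0.059 ]), array([ 0.3421, -0.2902,  0.059 ])]
side ((312.5, 352.0), (22.0, 109.0), 90.0) (258, 341, 110, 23)
headtop side (355, 310, 50, 35) ((379.5, 321.0), 26.856197357177734)
[383.2 332.9]
```

```bash
python3 -m inch '[-24,-302,0,5,60,-24,-302,0,5,60,-24,-302,0,5,60,-24,-302,0,5,60,-24,-302,0,5,60,-24,-302,0,5,60,-24,-302,0,5,60,-24,-302,-50,5,60,-24,-302,-90,5,60,-24,-302,-90,5,60]' 60; python3 -m inch '[0,0,-35,0,60,0,0,-65,0,60,0,0,-85,0,60,0,0,-97,0,60,0,0,-105,0,60,0,0,-105,0,60]'
```

```text
t: 15.9
tool_pos: [0.4581, -0.3034, 0.0997]
orientation: [-3.119, 0.331, 0.015]
force: [-0.9, 0.9, -2.3]
opening: 0.0558
gripper_force: 0.0
t: 16.4
tool_pos: [0.4629, -0.303, 0.0017]
orientation: [-3.124, 0.324, 0.003]
force: [0.4, 0.6, 0.8]
opening: 0.0561
gripper_force: 0.0
```

```bash
python3 -m inch '[0,1,0,0,0,0,1,0,0,0,0,1,0,0,0,0,1,0,0,0,0,1,0,0,0,0,1,0,0,0,0,1,0,0,0,0,1,0,0,0,0,1,0,0,0,0,1,0,0,0]' 60; python3 -m inch '[0,0,0,0,0,0,0,5,0,0,0,0,20,0,0,0,0,40,0,0,0,0,40,0,0]'
```

```text
t: 17.23
tool_pos: [0.464, -0.3022, 0.0029]
orientation: [3.125, -0.324, 0.001]
force: [-1.1, 1.6, 6.3]
opening: 0.0197
gripper_force: 60.0
t: 17.65
tool_pos: [0.4651, -0.3033, 0.0454]
orientation: [3.123, -0.324, 0.005]
force: [1.5, -1.1, -1.8]
opening: 0.0194
gripper_force: 60.0
```

```bash
python3 -m inch '[0,0,35,0,0,0,0,70,0,0,0,0,105,0,0,0,0,140,0,0,0,0,165,0,0,0,0,165,0,0,0,0,165,0,0]'; python3 -m inch '[115,300,0,0,0,115,300,0,0,0,115,300,0,0,0,115,300,0,0,0,115,300,0,0,0,115,300,0,0,0,115,300,0,0,0,115,300,0,0,0,115,300,0,0,0,115,300,0,0,0]'; python3 snap.py p8; python3 - <<'E'
from h import *
a=cv2.imread('pics/p8_s.png');b=cv2.imread('pics/p8_t.png')
cv2.imwrite('pics/p8.png',np.hstack([cv2.resize(a[80:280,290:490],(400,400)),cv2.resize(b[60:210,260:410],(400,400))]))
E
```

```text
t: 18.23
tool_pos: [0.4643, -0.3027, 0.2077]
orientation: [3.124, -0.324, 0.003]
force: [0.2, 1.1, -5.0]
opening: 0.0196
gripper_force: 60.0
t: 19.07
tool_pos: [0.5771, -0.0001, 0.203]
orientation: [3.125, -0.319, -0.01]
force: [-1.7, -1.0, -4.3]
opening: 0.0197
gripper_force: 60.0
19.1667 [ 0.5772 -0.0024  0.2043] [-0.5 -0.3 -4.2] 0.019515870413496863
```

View pics/p8.png

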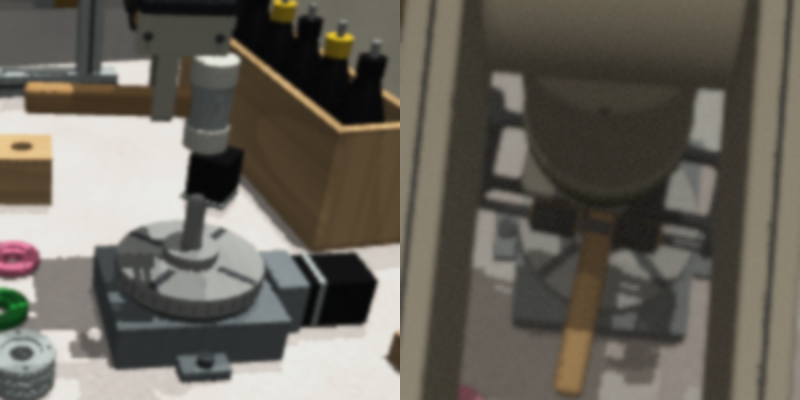

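The mallet hangs level, with its face centred over the pin (head crop (205,140), pin (197,200)). Starting gentle taps.

```bash
python3 -m inch '[2,0,-20,0,0,2,0,-36,0,0,2,0,-36,0,0,2,0,-36,0,0]'; python3 -m inch '[0,0,-20,0,0,0,0,0,0,0,0,0,0,0,0,0,0,-22,0,0,0,0,0,0,0,0,0,0,0,0]';python3 -m inch '[0,0,-15,0,0,0,0,-15,0,0,0,0,-15,0,0]'; python3 -m inch '[0,0,-2,0,0,0,0,-4,0,0,0,0,-4,0,0]'
```

```text
t: 19.5
tool_pos: [0.579, -0.0033, 0.1695]
orientation: [3.124, -0.327, -0.007]
force: [0.2, 0.7, -3.1]
opening: 0.0199
gripper_force: 60.0
t: 20.0
tool_pos: [0.5822, -0.0027, 0.1748]
orientation: [-3.125, 0.325, -0.007]
force: [2.1, 0.7, -1.3]
opening: 0.0197
gripper_force: 60.0
t: 20.25
tool_pos: [0.5807, -0.0023, 0.1566]
orientation: [3.125, -0.324, 0.0]
force: [-0.1, 0.5, -4.8]
opening: 0.0196
gripper_force: 60.0
t: 20.5
tool_pos: [0.5808, -0.0021, 0.1524]
orientation: [-3.125, 0.324, -0.0]
force: [0.0, 0.0, -4.3]
opening: 0.0197
gripper_force: 60.0
```

```bash
for i in 1 2 3 4; do python3 -m inch '[0,0,-1,0,0,0,0,-1,0,0,0,0,-1,0,0]' | egrep 'tool|^force'; done
```

```text
tool_pos: [0.5807, -0.0021, 0.1515]
force: [-0.1, 0.2, -3.9]
tool_pos: [0.5807, -0.0021, 0.1504]
force: [-0.0, -0.3, -3.7]
tool_pos: [0.5806, -0.0021, 0.1494]
force: [0.0, 0.7, -4.6]
tool_pos: [0.5806, -0.0021, 0.1484]
force: [0.0, 0.4, -4.4]
```

```bash
for i in 1 2 3 4 5 6; do python3 -m inch '[0,0,-1,0,0,0,0,-1,0,0,0,0,-1,0,0]' | egrep 'tool|^force'; done
```

```text
tool_pos: [0.5806, -0.0021, 0.1473]
force: [-0.4, -0.7, -4.1]
tool_pos: [0.5809, -0.0021, 0.1469]
force: [-1.4, -0.2, -0.7]
tool_pos: [0.581, -0.0021, 0.1459]
force: [-0.5, -1.2, 1.3]
tool_pos: [0.581, -0.0021, 0.145]
force: [-2.4, 0.2, 4.8]
tool_pos: [0.5811, -0.0021, 0.1449]
force: [-6.4, -0.4, 10.1]
tool_pos: [0.5811, -0.0021, 0.1448]
force: [-9.4, 1.2, 15.3]
```

```bash
for i in 1 2; do python3 -m inch '[0,0,20,0,0,0,0,20,0,0,0,0,-2,0,0,0,0,-2,0,0,0,0,20,0,0,0,0,20,0,0,0,0,-2,0,0,0,0,-2,0,0,0,0,3,0,0,0,0,0,0,0]' | egrep 'tool|^force'; done
```

```text
tool_pos: [0.5807, -0.0021, 0.1431]
force: [0.2, 0.3, -3.6]
tool_pos: [0.5811, -0.0021, 0.1439]
force: [0.5, 0.4, -3.9]
```

```bash
for i in 1 2; do python3 -m inch '[0,0,18,0,0,0,0,18,0,0,0,0,-6,0,0,0,0,-6,0,0,0,0,18,0,0,0,0,18,0,0,0,0,-6,0,0,0,0,-6,0,0,0,0,0,0,0,0,0,-1,0,0]' | egrep 'tool|^force'; done;  python3 -m inch '[0,0,-2,0,0,0,0,-2,0,0]' | egrep 'tool|^force';python3 -m inch '[0,0,-2,0,0,0,0,-2,0,0]' | egrep 'tool|^force'
```

```text
tool_pos: [0.5807, -0.0021, 0.1426]
force: [1.9, 0.6, -3.6]
tool_pos: [0.5807, -0.0021, 0.1416]
force: [1.3, -0.6, -3.8]
tool_pos: [0.5804, -0.0021, 0.1384]
force: [-0.0, 0.1, -5.3]
tool_pos: [0.5803, -0.0021, 0.1359]
force: [-0.4, -0.2, -4.1]
```

```bash
python3 -m inch '[0,0,20,0,0,0,0,40,0,0,0,0,60,0,0,0,0,60,0,0,0,0,60,0,0]' | egrep 'tool'; python3 snap.py p9; python3 - <<'E'
from h import *
s=read_camera("side")
for z in(.080,.092,.099,.146,.153):print(z,proj(s,(.621,-.009,z)))
for n in("p8","p9"):
  a=cv2.imread(f"pics/{n}_s.png"); print(n,a[165:212,386:390].mean((1,2)).astype(int).tolist())
  m=cv2.inRange(cv2.cvtColor(a[60:160,290:390],cv2.COLOR_BGR2HSV),(5,90,30),(22,255,255))
  k=max(cv2.findContours(m[:, :90],0,1)[0],key=cv2.contourArea); print(cv2.minAreaRect(k))
E
```

```text
tool_pos: [0.5817, -0.0022, 0.1976]
27.1833 [ 0.5799 -0.002   0.1948] [ 0.2  0.5 -5.9] 0.01967904754124904
0.08 [384.6 207.7]
0.092 [385.3 202.7]
0.099 [385.6 199.8]
0.146 [388.4 179.1]
0.153 [388.8 176. ]
p8 [6, 6, 5, 6, 5, 6, 6, 6, 6, 6, 9, 32, 69, 85, 77, 68, 64, 62, 59, 59, 58, 58, 58, 58, 58, 58, 58, 58, 59, 60, 61, 62, 62, 63, 64, 65, 65, 64, 66, 85, 128, 151, 157, 156, 139, 100, 70]
((43.434635162353516, 68.59170532226562), (63.187904357910156, 14.586628913879395), 1.7899105548858643)
p9 [6, 6, 6, 6, 6, 6, 6, 7, 6, 6, 7, 10, 35, 74, 90, 88, 77, 66, 62, 59, 59, 58, 59, 58, 59, 58, 58, 58, 58, 58, 58, 58, 58, 58, 58, 57, 57, 57, 56, 54, 70, 115, 146, 155, 152, 133, 96]
((38.70001220703125, 83.5999984741211), (19.922346115112305, 83.16790008544922), 71.56504821777344)
```

The pin has dropped about 2 mm, but the handle has tilted about 17° in the fingers because the lever arm is too long. I'll level it by pressing the handle's end on the table rim, set the mallet back on the mat, and re-grip it by the head so the blow is axial.

```bash
python3 -m inch '[40,157,0,90,0,40,157,0,90,0,40,157,0,90,0,40,157,0,90,0,40,157,0,90,0,40,157,0,90,0,40,157,0,90,0,40,157,0,90,0,40,157,0,90,0,40,157,0,90,0]'; python3 -m inch '[0,0,-40,18.4,0,0,0,-80,18.4,0,0,0,-105,18.4,0,0,0,-105,18.4,0,0,0,-105,18.4,0]'
```

```text
t: 28.07
tool_pos: [0.6197, 0.1548, 0.1941]
orientation: [-2.718, -1.574, 0.005]
force: [0.0, -0.1, -3.7]
opening: 0.0195
gripper_force: 60.0
t: 28.48
tool_pos: [0.618, 0.1544, 0.0881]
orientation: [-2.438, -1.976, 0.009]
force: [-0.2, -0.2, -2.8]
opening: 0.0197
gripper_force: 60.0
```

```bash
python3 -m inch '[0,0,-8,0,0,0,0,-16,0,0,0,0,-22,0,0,0,0,-27,0,0,0,0,-32,0,0,0,0,-36,0,0,0,0,-39,0,0,0,0,-41,0,0,0,0,-41,0,0]'; python3 -m inch '[0,0,40,0,0,0,0,80,0,0,0,0,120,-20,0,0,0,150,-40,0,0,0,150,-60,0,0,0,150,-60,0,0,0,150,-60,0,0,0,150,-60,0,0,0,150,-60,0,0,0,150,-60,0]'
```

```text
t: 29.23
tool_pos: [0.6204, 0.1548, 0.0499]
orientation: [-2.438, -1.981, 0.001]
force: [1.2, 3.4, -0.3]
opening: 0.0195
gripper_force: 60.0
t: 30.07
tool_pos: [0.6196, 0.154, 0.1987]
orientation: [3.091, 0.559, -0.006]
force: [0.9, -0.6, -3.9]
opening: 0.0197
gripper_force: 60.0
```

```bash
python3 -m inch '[-78,-228,0,-30,0,-78,-228,0,-30,0,-78,-228,0,-30,0,-78,-228,0,-30,0,-78,-228,0,-30,0,-78,-228,0,-30,0,-78,-228,0,-30,0,-78,-228,0,-30,0]'; python3 snap.py q1;  python3 - <<'E'
from h import *
s=read_camera("side"); a=s["image"]
m=cv2.inRange(cv2.cvtColor(a,cv2.COLOR_BGR2HSV),(5,90,30),(22,255,255))
for k in cv2.findContours(m,0,1)[0]:
  if cv2.contourArea(k)>300: print(cv2.minAreaRect(k))
cv2.imwrite("pics/q1.png",cv2.resize(a[60:360,200:500],(600,600)))
E
```

```text
t: 30.73
tool_pos: [0.541, -0.0753, 0.1993]
orientation: [3.131, -0.256, -0.004]
force: [0.3, 0.4, -4.2]
opening: 0.0194
gripper_force: 60.0
30.8333 [ 0.542  -0.073   0.1996] [ 0.8  0.5 -4.6] 0.019466421839307822
((605.0, 377.0), (44.0, 68.0), 90.0)
((545.4088745117188, 294.51708984375), (145.32598876953125, 55.554603576660156), 26.787124633789062)
((302.952880859375, 161.32188415527344), (38.20944595336914, 111.71067810058594), 87.70938873291016)
((445.2232666015625, 157.9027862548828), (111.73628234863281, 86.46685028076172), 19.358993530273438)
```

View pics/q1.png

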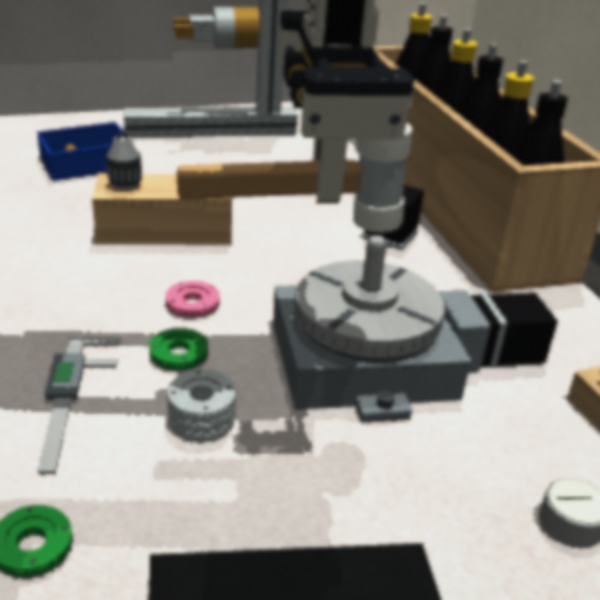

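The handle is level again to within a few degrees (crop (180,182) to (360,178)). Setting the mallet down on the mat.

```bash
python3 -m inch '[-78,-229,0,-2,0,-78,-229,0,-2,0,-78,-229,0,-2,0,-78,-229,0,-2,0,-78,-229,0,-2,0,-78,-229,0,-2,0,-78,-229,-20,-2,0,-78,-229,-60,-2,0,-78,-229,-60,-2,0,-78,-229,-60,-2,0]'; python3 -m inch '[0,0,-40,0,0,0,0,-80,0,0,0,0,-100,0,0,0,0,-115,0,0,0,0,-125,0,0,0,0,-131,0,0,0,0,-133,0,0,0,0,-133,0,0]';
```

```text
t: 31.72
tool_pos: [0.4631, -0.2996, 0.1376]
orientation: [-3.123, 0.301, 0.009]
force: [-0.1, 0.5, -4.0]
opening: 0.0194
gripper_force: 60.0
t: 32.38
tool_pos: [0.4658, -0.3024, 0.0087]
orientation: [3.126, -0.303, 0.002]
force: [0.6, 0.4, -4.8]
opening: 0.0197
gripper_force: 60.0
```

Lower gently onto the mat, then release and lift clear.

```bash
python3 -m inch '[0,0,-3,0,0,0,0,-5,0,0,0,0,-5,0,0]'; python3 -m inch '[0,0,0,0,30,0,0,0,0,60,0,0,0,0,60,0,0,0,0,60,0,0,0,0,60,0,0,0,0,60,0,0,0,0,60]'; python3 -m inch '[0,0,40,0,60,0,0,80,0,60,0,0,120,0,60,0,40,160,0,60,0,80,190,0,60,0,120,190,0,60,0,180,190,0,60,20,240,190,0,80,20,300,190,0,80,20,300,190,0,80]'; python3 m1.py; python3 snap.py q2
```

```text
t: 32.63
tool_pos: [0.465, -0.3023, 0.0029]
orientation: [3.126, -0.304, 0.001]
force: [1.0, 1.0, -5.1]
opening: 0.0198
gripper_force: 60.0
t: 33.22
tool_pos: [0.4648, -0.3021, 0.0025]
orientation: [3.127, -0.304, 0.0]
force: [-0.3, -0.2, -0.6]
opening: 0.0554
gripper_force: 0.0
t: 34.05
tool_pos: [0.4815, -0.0326, 0.1926]
orientation: [3.127, -0.305, 0.002]
force: [1.0, 0.8, 0.4]
opening: 0.0713
gripper_force: 0.0
top ((466.25677490234375, 234.45945739746094), (12.494322776794434, 67.23918914794922), 9.462323188781738)
[array([ 0.348 , -0.2636,  0.059 ]), array([ 0.4938, -0.2929,  0.059 ]), array([ 0.4892, -0.3199,  0.059 ]), array([ 0.3435, -0.2903,  0.059 ])]
side ((314.0, 352.0), (22.0, 108.0), 90.0) (260, 341, 109, 23)
headtop side (355, 310, 50, 35) ((379.5, 321.0), 26.856197357177734)
[383.2 332.9]
34.25 [ 0.4815 -0.0335  0.1922] [-0.2 -0.4  0.3] 0.07367787774761071
```

```bash
python3 - <<'E'
from h import *
t=read_camera("top")
a=cv2.imread("pics/q2_t.png"); h=cv2.cvtColor(a[170:215,455:505],cv2.COLOR_BGR2HSV)
m=cv2.inRange(h,(0,0,110),(180,60,255)); m=cv2.morphologyEx(m,cv2.MORPH_OPEN,np.ones((5,5)))
for k in cv2.findContours(m,0,1)[0]:
  (x,y),r=cv2.minEnclosingCircle(k); print(x+455,y+170,r,cv2.contourArea(k),onz(t,(x+455,y+170),.088))
# collar/pin in top
s=cv2.imread("pics/q2_s.png"); print(s[165:212,386:390].mean((1,2)).astype(int).tolist())
E
```

```text
478.5 191.5 9.617792129516602 247.5 [ 0.5092 -0.3117  0.088 ]
501.5 196.5 17.67776870727539 110.5 [ 0.4982 -0.3605  0.088 ]
502.5 171.0 1.8028756380081177 6.0 [ 0.5539 -0.3652  0.088 ]
[5, 6, 5, 6, 6, 6, 6, 6, 6, 6, 6, 16, 67, 137, 166, 161, 130, 98, 80, 69, 65, 63, 63, 63, 64, 65, 66, 65, 65, 65, 65, 65, 66, 66, 66, 66, 67, 67, 67, 70, 92, 131, 150, 154, 155, 142, 102]
```

```bash
python3 -m inch '[27,-278,0,-1,80,27,-278,0,-1,80,27,-278,0,-1,80,27,-278,0,-1,80,27,-278,0,-1,80,27,-278,0,-1,80,27,-278,0,-1,80,27,-278,-40,-1,80,27,-278,-80,-1,80,27,-278,-80,-1,80]' 60; python3 -m inch '[0,0,-35,0,80,0,0,-65,0,80,0,0,-85,0,80,0,0,-90,0,80,0,0,-90,0,0,0,0,-90,0,0,0,0,-90,0,0,0,0,-90,0,0,0,0,-90,0,0,0,0,-90,0,0]';python3 -m inch '[0,0,0,0,0,0,0,0,0,0,0,0,0,0,0,0,0,0,0,0]'
```

```text
t: 35.13
tool_pos: [0.5022, -0.3119, 0.1027]
orientation: [-3.117, 0.338, 0.019]
force: [-2.6, 1.6, -1.6]
opening: 0.0742
gripper_force: 0.0
t: 35.97
tool_pos: [0.5095, -0.3127, 0.0236]
orientation: [3.123, -0.331, 0.003]
force: [-0.3, 0.5, 6.1]
opening: 0.0411
gripper_force: 60.0
t: 36.3
tool_pos: [0.5096, -0.3127, 0.0237]
orientation: [3.123, -0.331, 0.003]
force: [-0.3, 2.0, 7.0]
opening: 0.0415
gripper_force: 60.0
```

```bash
python3 -m inch '[0,0,10,0,0,0,0,40,0,0,0,0,80,0,0,0,0,120,0,0,0,0,160,0,0,0,0,195,0,0,0,0,195,0,0,0,0,195,0,0]'; python3 -m inch '[111,304,0,0,0,111,304,0,0,0,111,304,0,0,0,111,304,0,0,0,111,304,0,0,0,111,304,0,0,0,111,304,0,0,0,111,304,0,0,0,111,304,0,0,0,111,304,0,0,0]'; python3 -m inch '[0,0,-15,0,0,0,0,-25,0,0,0,0,-35,0,0,0,0,-35,0,0,0,0,-35,0,0]'
```

```text
t: 36.97
tool_pos: [0.5096, -0.3133, 0.2202]
orientation: [3.121, -0.331, 0.007]
force: [-0.1, 0.5, -4.9]
opening: 0.0414
gripper_force: 60.0
t: 37.8
tool_pos: [0.6179, -0.0061, 0.2133]
orientation: [3.125, -0.326, -0.009]
force: [0.2, -0.1, -4.2]
opening: 0.0412
gripper_force: 60.0
t: 38.22
tool_pos: [0.6182, -0.0091, 0.1803]
orientation: [3.124, -0.333, -0.005]
force: [0.4, 0.2, -3.7]
opening: 0.0412
gripper_force: 60.0
```

Probing for contact, then tapping.

```bash
python3 -m inch '[1,0,-3,0,0,1,0,-6,0,0,1,0,-6,0,0]'|egrep 'tool|^force'; for i in 1 2 3 4 5; do python3 -m inch '[0,0,-1,0,0,0,0,-1,0,0,0,0,-1,0,0]' | egrep 'tool|^force'; done
```

```text
tool_pos: [0.6205, -0.0086, 0.176]
force: [-0.4, -0.1, -4.4]
tool_pos: [0.6206, -0.0084, 0.1753]
force: [-0.4, 0.5, -4.2]
tool_pos: [0.6204, -0.0083, 0.1741]
force: [-1.0, 0.2, -3.6]
tool_pos: [0.6204, -0.0084, 0.173]
force: [-1.2, -1.0, -4.0]
tool_pos: [0.6204, -0.0084, 0.172]
force: [-0.6, 0.2, -4.7]
tool_pos: [0.6204, -0.0084, 0.171]
force: [0.4, -0.5, -4.7]
```

```bash
python3 -m inch '[0,0,15,0,0,0,0,15,0,0,0,0,-3,0,0,0,0,-3,0,0,0,0,15,0,0,0,0,15,0,0,0,0,-4,0,0,0,0,-4,0,0,0,0,-4,0,0]'|egrep 'tool|^force'; python3 -m inch '[0,0,15,0,0,0,0,15,0,0,0,0,-2,0,0,0,0,-2,0,0,0,0,-2,0,0]'|egrep 'tool|^force'
```

```text
tool_pos: [0.6199, -0.0083, 0.1664]
force: [-0.4, 0.7, -3.9]
tool_pos: [0.6202, -0.0083, 0.1649]
force: [-0.1, 0.0, -5.2]
```

```bash
for i in 1 2 3 4 5; do python3 -m inch '[0,0,-1,0,0,0,0,-1,0,0,0,0,-1,0,0]' | egrep 'tool|^force'; done
```

```text
tool_pos: [0.6205, -0.0085, 0.1646]
force: [-1.0, 0.4, -0.8]
tool_pos: [0.621, -0.0085, 0.1646]
force: [-2.1, 0.4, 5.9]
tool_pos: [0.6213, -0.0086, 0.1645]
force: [-2.8, 1.2, 9.4]
tool_pos: [0.6216, -0.0086, 0.1645]
force: [-4.4, -0.4, 13.9]
tool_pos: [0.622, -0.0087, 0.1644]
force: [-6.5, 0.9, 19.4]
```

```bash
for i in 1 2; do python3 -m inch '[0,0,20,0,0,0,0,20,0,0,0,0,0,0,0,0,0,20,0,0,0,0,20,0,0,0,0,0,0,0,0,0,20,0,0,0,0,20,0,0,0,0,0,0,0,0,0,0,0,0]' | egrep 'tool|^force'; done; python3 -m inch '[0,0,40,0,0,0,0,60,0,0,0,0,60,0,0,0,0,60,0,0]'|egrep tool; python3 snap.py q3; python3 - <<'E'
from h import *
for n in("p8","q2","q3"):
  a=cv2.imread(f"pics/{n}_s.png"); print(n,a[170:182,386:391].mean((1,2)).astype(int).tolist(), a[192:216,384:389].mean((1,2)).astype(int).tolist())
E
```

```text
tool_pos: [0.6216, -0.0084, 0.1593]
force: [0.2, -0.2, -4.0]
tool_pos: [0.6213, -0.0084, 0.1592]
force: [0.0, 0.8, -5.3]
tool_pos: [0.622, -0.0085, 0.222]
44.2333 [ 0.6198 -0.0084  0.2183] [-0.6  0.3 -6.2] 0.04134867288987602
p8 [6, 6, 6, 6, 6, 9, 31, 68, 84, 78, 69, 64] [58, 58, 59, 60, 60, 60, 60, 60, 61, 61, 61, 60, 74, 119, 145, 152, 151, 133, 95, 68, 62, 62, 71, 100]
q2 [6, 6, 6, 6, 6, 6, 15, 64, 134, 164, 162, 132] [62, 63, 63, 63, 63, 64, 63, 64, 64, 64, 63, 63, 63, 79, 123, 145, 150, 150, 135, 98, 68, 62, 67, 96]
q3 [6, 6, 5, 6, 6, 6, 9, 25, 52, 64, 67, 66] [58, 58, 58, 58, 58, 58, 58, 58, 58, 58, 58, 57, 54, 51, 60, 67, 68, 67, 64, 60, 57, 56, 57, 66]
```

```bash
python3 -m inch '[0,0,-30,0,0,0,0,-50,0,0,0,0,-60,0,0,0,0,-60,0,0]'|egrep 'tool|^force'; for i in 1 2 3 4 5 6; do python3 -m inch '[0,0,-1,0,0,0,0,-1,0,0,0,0,-1,0,0]' | egrep 'tool|^force'; done
```

```text
tool_pos: [0.6194, -0.0083, 0.1579]
force: [0.2, -0.4, -4.6]
tool_pos: [0.6199, -0.0083, 0.1581]
force: [-1.2, 0.6, -4.4]
tool_pos: [0.6204, -0.0084, 0.1579]
force: [0.6, 0.4, -5.1]
tool_pos: [0.6207, -0.0084, 0.1577]
force: [-0.9, -0.2, 0.7]
tool_pos: [0.6211, -0.0085, 0.1576]
force: [-2.5, 1.7, 5.4]
tool_pos: [0.6215, -0.0086, 0.1575]
force: [-3.4, -0.3, 9.6]
tool_pos: [0.6219, -0.0086, 0.1575]
force: [-5.4, -0.1, 13.9]
```

```bash
python3 - <<'E'
from h import *
s=read_camera("side")
print("exp bottom front", proj(s,(.6198-.004,-.0084-.0206,.2183-.0197)), "centre",proj(s,(.6198,-.0084,.1986)),"top centre",proj(s,(.6198,-.0084,.2826)))
a=cv2.imread("pics/q3_s.png"); print(a[120:180,388:394].mean((1,2)).astype(int).tolist())
E
```

```text
exp bottom front [392.9 159.3] centre [390.9 154.3] top centre [396.7 110.7]
[74, 70, 64, 61, 61, 61, 61, 61, 61, 62, 62, 62, 61, 61, 61, 61, 62, 62, 62, 62, 62, 62, 66, 74, 80, 81, 79, 79, 79, 79, 79, 79, 79, 78, 70, 46, 25, 19, 16, 12, 8, 7, 6, 6, 6, 6, 6, 6, 6, 6, 6, 6, 5, 6, 5, 6, 8, 17, 34, 53]
```

```bash
python3 -m inch '[0,0,35,0,0,0,0,60,0,0,-40,-40,60,0,0,-80,-80,60,0,0,-100,-120,60,0,0,-100,-160,60,0,0,-100,-200,60,0,0,-100,-240,60,0,0,-100,-250,60,0,0]'|egrep tool; python3 snap.py q4; python3 - <<'E'
from h import *
s=read_camera("side"); o,_=ray(s,(0,0)); B=np.array([.6215,-.009,0]); d=(o-B)[:2]; d=np.r_[d/np.linalg.norm(d),0]; print("cam",o.round(3))
def P(r,z): return proj(s,B+r*d+[0,0,z])
print("disc near",P(.075,.08),"far",P(-.075,.08),"disc near bottom",P(.075,.05))
for h in(.007,.0045,.0):print(h,"collar near top",P(.028,.092+h),"near bot",P(.028,.08+h),"far top",P(-.028,.092+h),"pin top far",P(-.0085,.146+h),"pin top near",P(.0085,.146+h))
for n in("p4","p7","q2","q4"):
  a=cv2.imread(f"pics/{n}_s.png"); g=cv2.resize(a,None,fx=1,fy=1).mean(2)
  print(n); 
  for x in(376,380,384,388,392,396): print(x,g[170:222,x].astype(int).tolist())
E
```

```text
tool_pos: [0.5194, -0.2612, 0.2138]
46.9667 [ 0.519  -0.2635  0.2132] [-0.1  0.9 -4.5] 0.04126495272055921
cam [ 0.342 -0.638  0.513]
disc near [382.  228.9] far [387.2 189.6] disc near bottom [380.3 241.6]
0.007 collar near top [384.9 207.1] near bot [384.2 212.2] far top [386.8 192.8] pin top far [389.3 173.9] pin top near [388.8 178. ]
0.0045 collar near top [384.8 208.2] near bot [384.1 213.3] far top [386.7 193.8] pin top far [389.2 175.1] pin top near [388.6 179.1]
0.0 collar near top [384.5 210.1] near bot [383.8 215.2] far top [386.4 195.7] pin top far [388.9 177.1] pin top near [388.3 181.2]
p4
376 [79, 78, 77, 78, 71, 48, 22, 10, 7, 6, 7, 8, 6, 5, 7, 6, 5, 6, 7, 10, 12, 16, 17, 19, 22, 24, 27, 29, 35, 40, 44, 46, 51, 54, 56, 58, 61, 66, 68, 70, 73, 75, 76, 76, 78, 78, 79, 79, 79, 73, 49, 25]
380 [77, 77, 77, 74, 62, 36, 14, 6, 6, 6, 7, 7, 6, 6, 7, 6, 5, 7, 26, 58, 77, 82, 82, 83, 83, 83, 83, 83, 83, 82, 83, 83, 83, 83, 83, 83, 83, 83, 83, 83, 83, 82, 83, 83, 83, 83, 83, 82, 82, 77, 56, 31]
384 [76, 76, 74, 67, 42, 17, 8, 5, 7, 6, 7, 6, 6, 7, 7, 5, 7, 18, 45, 73, 87, 92, 94,
[... 4306 characters left out ...]
, 83, 81, 73, 67, 65, 65, 64, 65, 64, 64, 65, 64, 65, 64, 65]
388 [77, 77, 77, 78, 78, 73, 57, 38, 30, 29, 28, 28, 36, 53, 66, 67, 66, 70, 72, 74, 76, 80, 86, 96, 99, 94, 88, 85, 85, 86, 85, 85, 85, 85, 85, 84, 84, 83, 83, 82, 76, 71, 69, 68, 69, 68, 69, 68, 68, 68, 69, 67]
392 [77, 77, 78, 77, 77, 75, 66, 51, 38, 34, 36, 45, 61, 72, 76, 77, 77, 78, 78, 77, 77, 77, 75, 76, 76, 73, 71, 70, 69, 69, 69, 69, 69, 69, 69, 69, 70, 71, 72, 71, 72, 73, 73, 74, 74, 75, 75, 74, 76, 76, 76, 76]
396 [78, 78, 78, 78, 77, 77, 77, 77, 78, 77, 77, 77, 77, 77, 78, 78, 77, 78, 77, 78, 77, 77, 76, 76, 76, 76, 76, 76, 75, 76, 76, 76, 76, 76, 77, 76, 76, 76, 76, 76, 76, 76, 76, 76, 77, 76, 75, 75, 76, 76, 75, 76]
```

By both the robot heights and the image rows the collar is now home: contact at 146 mm did not yield under 24 N, and later taps only slid the mallet in the grip. I'll set the mallet back on the mat and verify with a clear view.

```bash
python3 -m inch '[-10,-49,0,0,0,-10,-49,-20,0,0,-10,-49,-60,0,0,-10,-49,-100,0,0,-10,-49,-140,0,0,-10,-49,-165,0,0,-10,-49,-180,0,0,-10,-49,-188,0,0,-10,-49,-188,0,0]'|egrep 'tool|^force'; for i in 1 2 3; do python3 -m inch '[0,0,-1.5,0,0,0,0,-3,0,0,0,0,-3,0,0]' | egrep 'tool|^force'; done
```

```text
tool_pos: [0.5091, -0.3053, 0.0235]
force: [-0.1, 0.2, -4.3]
tool_pos: [0.5117, -0.308, 0.0249]
force: [-0.3, -0.3, -4.0]
tool_pos: [0.5106, -0.3075, 0.0204]
force: [-0.2, 0.3, -4.8]
tool_pos: [0.5102, -0.3072, 0.0167]
force: [-0.6, 0.6, -5.1]
```

```bash
for i in 1 2 3; do python3 -m inch '[0,0,-1,0,0,0,0,-1,0,0,0,0,-1,0,0]' | egrep 'tool|^force'; done
```

```text
tool_pos: [0.5106, -0.3074, 0.0164]
force: [0.3, 0.6, -1.5]
tool_pos: [0.5112, -0.3076, 0.0161]
force: [-0.2, 2.0, 5.7]
tool_pos: [0.5117, -0.3078, 0.016]
force: [-2.6, 4.4, 10.5]
```

At mat contact the mallet's face is 12.3 mm below the reading, so the pin top was struck at 145.2 mm (nominal home 146). The collar is home. Releasing the mallet.

```bash
python3 -m inch '[0,0,1,0,0,0,0,1,0,80,0,0,1,0,80,0,0,1,0,80,0,0,1,0,80,0,0,1,0,80,0,0,1,0,80,0,0,1,0,80]'|egrep 'opening|^force'; python3 -m inch '[0,0,40,0,80,0,0,80,0,80,0,0,120,0,80,0,0,160,0,80,-10,40,180,0,80,-30,80,180,0,80,-50,140,180,0,80,-60,220,180,0,80,-60,260,180,0,100,-60,300,180,0,100]'|egrep tool; python3 snap.py q5; python3 - <<'E'
from h import *
a=cv2.imread("pics/q5_s.png").mean(2); 
for n in("p7","q2","q5"):
  a=cv2.imread(f"pics/{n}_s.png").mean(2)
  print(n,a[174:182,388].astype(int),a[204:218,384].astype(int))
b=cv2.imread("pics/q5_s.png")
t=read_camera("top");s=read_camera("side")
def blob(im,x0,y0,x1,y1,hi):
    m=cv2.inRange(cv2.cvtColor(im[y0:y1,x0:x1],cv2.COLOR_BGR2GRAY),0,hi); n,l,st,ce=cv2.connectedComponentsWithStats(m); k=1+np.argmax(st[1:,4]); return ce[k]+[x0,y0],st[k]
print(blob(t["image"],359,219,375,236,100),blob(s["image"],292,250,310,262,120))
g=cv2.cvtColor(t["image"][205:250,340:395],cv2.COLOR_BGR2HSV)
print("ring hsv",t["image"][220:234:3,352:384:4].mean(2).astype(int).tolist())
E
python3 m1.py
```

```text
force: [0.9, -0.8, 0.5]
opening: 0.0745
tool_pos: [0.4539, -0.0687, 0.1953]
50.8667 [ 0.4545 -0.065   0.1955] [ 0.8 -0.4 -0.1] 0.09056643413068234
p7 [  7  16  73 151 181 178 145 110] [ 82 131 155 159 156 135  97  71  65  65  80 120 154 176]
q2 [  6   7  18  71 143 170 167 134] [ 59  76 122 145 150 145 123  88  65  60  70 105 144 167]
q5 [  6   6  17  72 143 171 167 134] [ 59  76 123 145 150 145 124  88  65  60  70 105 145 167]
(array([366.54716981, 227.01886792]), array([  0,   0,  16,  17, 265], dtype=int32)) (array([299.37096774, 255.65591398]), array([  0,   0,  18,  12, 186], dtype=int32))
ring hsv [[104, 61, 60, 44, 46, 48, 44, 43], [80, 79, 94, 65, 50, 46, 48, 47], [74, 70, 80, 72, 81, 57, 50, 51], [71, 82, 78, 74, 81, 65, 64, 66], [81, 82, 77, 65, 69, 65, 63, 65]]
top ((452.7982177734375, 235.3394775390625), (26.05287742614746, 49.42383575439453), 16.699241638183594)
[array([ 0.3725, -0.2179,  0.059 ]), array([ 0.4768, -0.2521,  0.059 ]), array([ 0.46  , -0.3065,  0.059 ]), array([ 0.3563, -0.2718,  0.059 ])]
side ((316.99176025390625, 346.1814270019531), (106.5263671875, 21.97730827331543), 2.6025619506835938) (264, 335, 107, 25)
headtop side (355, 310, 50, 33) ((379.5, 321.0), 26.856197357177734)
[383.2 332.9]
```

```bash
python3 - <<'E'
from h import *
t=read_camera("top");s=read_camera("side")
print(onz(t,(366.5,227),.037),onz(s,(300.6,256.5),.037),tri(t,(366.5,227),s,(300.6,256.5)))
for n in("p4_t","q2_t","q1_t","top0"):
  a=cv2.imread(f"pics/{n}.png")[200:256,338:396]; L=cv2.cvtColor(a,cv2.COLOR_BGR2LAB).astype(int)
  g=cv2.resize(cv2.cvtColor(a,cv2.COLOR_BGR2GRAY),None,fx=6,fy=6,interpolation=cv2.INTER_CUBIC)
  for p2 in (30,20,12):
    c=cv2.HoughCircles(g,cv2.HOUGH_GRADIENT,1.5,300,param1=60,param2=p2,minRadius=80,maxRadius=110)
    if c is not None: c=c[0,0]/6; print(n,p2,c[:2]+[338,200],c[2],onz(t,c[:2]+[338,200],.038)); break
E
```

```text
[ 0.4359 -0.0746  0.037 ] [ 0.4365 -0.0781  0.037 ] (array([ 0.4366, -0.0749,  0.0342]), np.float64(0.001))
p4_t 12 [368.125 226.125] 15.033333 [ 0.4379 -0.0781  0.038 ]
q2_t 12 [364.125 226.375] 17.083334 [ 0.4373 -0.0691  0.038 ]
```

```bash
python3 -m inch '[-17,-11,-40,90,100,-17,-11,-80,90,100,-17,-11,-120,90,100,-17,-11,-130,90,100,-17,-11,-130,90,100,-17,-11,-130,90,100,-17,-11,-130,90,100,-17,-11,-130,90,100,-17,-11,-130,90,100,-17,-11,-130,90,100]' 10; python3 -m inch '[0,0,0,18.4,100,0,0,0,18.4,100,0,0,0,18.4,100,0,0,0,18.4,100]'
```

```text
t: 52.0
tool_pos: [0.4377, -0.0825, 0.0648]
orientation: [-2.724, -1.564, 0.001]
force: [-0.1, -0.5, 0.8]
opening: 0.0932
gripper_force: 0.0
t: 52.33
tool_pos: [0.4377, -0.0824, 0.0649]
orientation: [-2.442, -1.976, 0.001]
force: [0.3, 0.4, 0.2]
opening: 0.093
gripper_force: 0.0
```

```bash
python3 -m inch '[0,6,-25,0,100,0,6,-45,0,100,0,6,-58,0,100,0,6,-62,0,100,0,6,-62,0,50,0,6,-62,0,50,0,6,-62,0,50,0,6,-62,0,50,0,6,-62,0,50,0,6,-62,0,50]' 10; python3 -m inch '[0,0,0,0,50,0,0,0,0,50,0,0,0,0,50]'
```

```text
t: 53.17
tool_pos: [0.4386, -0.0754, 0.0041]
orientation: [2.442, 1.974, 0.001]
force: [-1.0, -1.0, 4.6]
opening: 0.0644
gripper_force: 10.0
t: 53.42
tool_pos: [0.4386, -0.0754, 0.004]
orientation: [2.442, 1.974, 0.001]
force: [-1.2, 0.1, 5.9]
opening: 0.0643
gripper_force: 10.0
```

```bash
python3 -m inch '[0,0,0,0,85,0,0,0,0,85,0,0,0,0,85,0,0,0,-90,85,0,0,0,-90,85,0,0,0,-90,85,0,0,0,-90,85,0,0,0,-90,85,0,0,0,-90,85,0,0,0,-90,85]' 40; python3 -m inch '[0,0,0,-39.9,85,0,0,0,-39.9,85,0,0,0,-39.9,85,0,0,0,-39.9,85,0,0,0,-39.9,85,0,0,0,-39.9,85,0,0,0,-39.9,40,0,0,0,-39.9,40,0,0,0,-39.9,40,0,0,0,-39.9,40]'; python3 -m inch '[0,0,0,0,40,0,0,0,0,40]'
```

```text
t: 54.25
tool_pos: [0.4375, -0.075, 0.0028]
orientation: [-3.052, -0.745, 0.001]
force: [-0.3, 0.2, 0.2]
opening: 0.079
gripper_force: 0.0
t: 55.08
tool_pos: [0.4377, -0.0751, 0.003]
orientation: [-3.124, 0.329, 0.0]
force: [0.5, 0.2, -0.6]
opening: 0.0619
gripper_force: 39.7
t: 55.25
tool_pos: [0.4377, -0.0751, 0.003]
orientation: [-3.124, 0.33, 0.0]
force: [-0.1, 0.1, -1.1]
opening: 0.062
gripper_force: 39.7
```

```bash
python3 -m inch '[0,0,5,0,40,0,0,15,0,40,0,0,45,0,40,0,0,85,0,40,0,0,125,0,40,0,0,160,0,40,0,0,160,0,40,0,0,160,0,40]'|egrep 'tool|^force|open'; python3 -m inch '[184,66,0,0,40,184,66,0,0,40,184,66,0,0,40,184,66,0,0,40,184,66,0,0,40,184,66,0,0,40,184,66,0,0,40,184,66,0,0,40]'|egrep 'tool|^force|open'; python3 snap.py r1; python3 - <<'E'
from h import *
a=cv2.imread('pics/r1_s.png');cv2.imwrite("pics/r1.png",cv2.resize(a[80:290,250:460],(600,600)))
E
```

```text
tool_pos: [0.44, -0.0758, 0.167]
force: [-0.2, -0.6, -1.5]
opening: 0.0621
tool_pos: [0.6204, -0.0092, 0.1614]
force: [0.1, 0.1, -0.7]
opening: 0.0622
56.6833 [ 0.6206 -0.0096  0.1628] [-0.2  0.3 -0.7] 0.061926168929526494
```

View pics/r1.png

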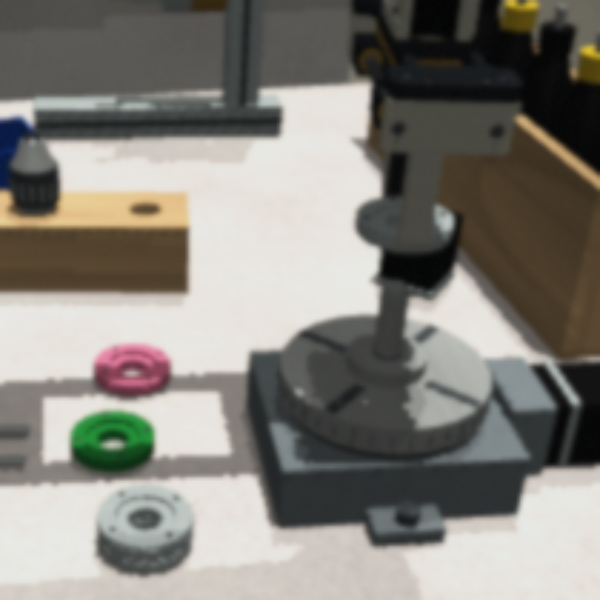

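One ring is held above the pin, the other two stay piled at crop (145,525), and the collar looks flush on the face. I check the ring's centring numerically against the pin.

```bash
python3 - <<'E'
from h import *
s=read_camera("side"); T=np.array([.6206,-.0096,.0])
for z in(.193,.199): print(z,proj(s,T+[0,0,z]),[proj(s,T+[r,0,z]) for r in(-.032,.032)])
print("finger front tip", proj(s,T+[-.2*.032,-.98*.04,.193]))
print("pin top",proj(s,(.6215,-.009,.146)))
a=cv2.imread("pics/r1_s.png"); b=cv2.imread("pics/q5_s.png")
d=cv2.absdiff(a,b).sum(2)
for y in range(150,170,2): 
  x=np.where(d[y,360:430]>40)[0]+360; print(y,a[y,368:418:2].mean(1).astype(int).tolist())
E
```

```text
0.193 [391.2 157.3] [array([374.9, 158.5]), array([407.2, 156.1])]
0.199 [391.6 154.4] [array([375.3, 155.6]), array([407.7, 153.2])]
finger front tip [395.7 167. ]
pin top [388.6 179.1]
150 [226, 227, 227, 227, 216, 168, 120, 93, 75, 68, 66, 67, 67, 70, 70, 69, 69, 70, 61, 59, 58, 57, 55, 54, 54]
152 [226, 227, 226, 214, 130, 80, 74, 71, 68, 71, 70, 66, 67, 70, 70, 69, 71, 123, 124, 75, 58, 58, 56, 55, 55]
154 [228, 228, 227, 175, 80, 70, 71, 69, 73, 72, 72, 67, 69, 69, 69, 70, 70, 136, 141, 140, 75, 41, 52, 56, 54]
156 [229, 229, 225, 154, 71, 60, 72, 74, 72, 63, 62, 63, 69, 70, 70, 70, 70, 131, 172, 189, 131, 24, 46, 57, 55]
158 [227, 228, 224, 141, 66, 71, 74, 76, 74, 65, 66, 65, 70, 70, 70, 70, 71, 109, 168, 192, 132, 22, 50, 59, 56]
160 [228, 228, 226, 159, 64, 64, 69, 73, 75, 74, 71, 66, 70, 69, 69, 69, 70, 78, 133, 158, 89, 20, 53, 59, 59]
162 [229, 229, 229, 210, 109, 64, 66, 69, 69, 71, 69, 68, 69, 69, 70, 70, 70, 71, 82, 97, 41, 22, 52, 58, 59]
164 [227, 229, 228, 227, 206, 125, 71, 67, 67, 67, 65, 66, 67, 67, 68, 69, 69, 66, 65, 59, 16, 28, 51, 55, 58]
166 [229, 229, 228, 227, 228, 219, 196, 138, 64, 62, 63, 62, 62, 62, 61, 61, 62, 57, 46, 20, 8, 45, 52, 53, 56]
168 [229, 228, 229, 229, 229, 229, 229, 192, 50, 25, 36, 39, 42, 41, 41, 37, 33, 21, 11, 7, 12, 66, 73, 54, 53]
```

Ring edges at 374.3 and 408.5 give a centre of 391.4, against 391.2 expected, so it is centred. Guiding it down.

```bash
python3 -m inch '[1,0.5,-20,0,40,1,0.5,-30,0,40,1,0.5,-32,0,40,1,0.5,-32,0,40,1,0.5,-32,0,40]'|egrep 'tool|^force'; for i in 1 2 3 4 5; do python3 -m inch '[0,0,-2,0,40,0,0,-4,0,40,0,0,-4,0,40]'|egrep 'tool|^force'; done
```

```text
tool_pos: [0.6226, -0.0088, 0.1315]
force: [0.3, 0.4, -0.7]
tool_pos: [0.6229, -0.0087, 0.1272]
force: [-0.2, 0.9, -1.3]
tool_pos: [0.6225, -0.0085, 0.1225]
force: [-0.5, 0.0, -0.5]
tool_pos: [0.6225, -0.0086, 0.1184]
force: [0.1, 0.4, -0.5]
tool_pos: [0.6225, -0.0086, 0.1145]
force: [0.3, 0.9, -0.8]
tool_pos: [0.6225, -0.0086, 0.1105]
force: [0.5, 0.7, -0.9]
```

It is over the pin with no contact force, so I continue down to the collar.

```bash
python3 -m inch '[0,0,-6,0,40,0,0,-12,0,40,0,0,-18,0,40,0,0,-24,0,40,0,0,-30,0,40,0,0,-35,0,40,0,0,-35,0,40]'|egrep 'tool|^force'; for i in 1 2 3; do python3 -m inch '[0,0,-1,0,40,0,0,-2,0,40,0,0,-2,0,40]'|egrep 'tool|^force'; done
```

```text
tool_pos: [0.6219, -0.0087, 0.0742]
force: [0.2, 0.9, -2.5]
tool_pos: [0.6228, -0.0086, 0.0742]
force: [-2.1, 0.1, -1.3]
tool_pos: [0.6229, -0.0085, 0.0722]
force: [-2.4, 1.9, 0.0]
tool_pos: [0.6228, -0.0085, 0.071]
force: [-6.3, 1.2, 6.6]
```

```bash
python3 -m inch '[0,0,1,0,85,0,0,1,0,85,0,0,1,0,85,0,0,1,0,85,0,0,30,0,85,0,0,60,0,85,0,0,95,0,85,0,0,95,0,85]' 10|egrep 'tool|^force|open'; python3 -m inch '[-185,-66,0,0,85,-185,-66,0,0,85,-185,-66,0,0,85,-185,-66,0,0,85,-185,-66,0,0,85,-185,-66,0,0,85,-185,-66,-40,0,85,-185,-66,-80,0,85,-185,-66,-120,0,85,-185,-66,-120,0,85]'|egrep 'tool|^force|open'; cat > fs.py <<'E'
from h import *
t=read_camera("top");s=read_camera("side")
print(robot.read_state()["tool_pos"].round(4))
# silver ring outline in side view: gray, unsaturated edge darker than table
g=s["image"][235:290,270:335].mean(2).astype(int)
for y in(8,14,20,26,32,38,44): print(235+y,g[y,4:60:3].tolist())
E
python3 fs.py
```

```text
tool_pos: [0.6271, -0.0091, 0.1738]
force: [1.7, -0.0, 2.0]
opening: 0.0788
tool_pos: [0.4321, -0.0729, 0.0375]
force: [-1.2, 0.5, -0.9]
opening: 0.0793
[ 0.4368 -0.0742  0.0445]
243 [125, 92, 58, 32, 29, 29, 65, 74, 74, 74, 126, 191, 232, 232, 233, 230, 230, 232, 232]
249 [133, 135, 131, 132, 131, 128, 83, 73, 74, 75, 110, 140, 229, 232, 232, 232, 231, 232, 231]
255 [134, 137, 136, 132, 101, 78, 74, 73, 73, 72, 74, 92, 158, 193, 225, 228, 230, 231, 230]
261 [116, 99, 99, 89, 77, 76, 79, 64, 68, 69, 71, 145, 168, 199, 199, 228, 230, 231, 231]
267 [105, 100, 99, 89, 71, 76, 79, 79, 79, 130, 94, 153, 174, 159, 117, 230, 232, 231, 230]
273 [105, 98, 101, 99, 68, 69, 68, 70, 71, 71, 70, 67, 84, 99, 163, 232, 232, 231, 232]
279 [119, 100, 98, 99, 100, 95, 85, 70, 69, 68, 69, 84, 156, 219, 233, 233, 232, 233, 233]
```

```bash
python3 -m inch '[0,0,-25,0,85,0,0,-45,0,85,0,0,-53,0,85,0,0,-53,0,85,0,0,-53,0,50,0,0,-53,0,50,0,0,-53,0,50,0,0,-53,0,50,0,0,-53,0,50,0,0,-53,0,50]' 10|egrep 'tool|^force|open';  python3 -m inch '[0,0,0,0,90,0,0,0,0,90,0,0,0,0,90,0,0,0,90,90,0,0,0,90,90,0,0,0,90,90,0,0,0,90,90,0,0,0,90,90,0,0,0,90,90,0,0,0,90,90]' 40|egrep 'tool|^force|open'; python3 -m inch '[0,0,0,39.9,90,0,0,0,39.9,90,0,0,0,39.9,90,0,0,0,39.9,90,0,0,0,39.9,90,0,0,0,39.9,90,0,0,0,39.9,40,0,0,0,39.9,40,0,0,0,39.9,40,0,0,0,39.9,40]'|egrep 'tool|^force|open'; python3 -m inch '[0,0,0,0,40,0,0,0,0,40,0,0,0,0,40]'
```

```text
tool_pos: [0.4396, -0.075, -0.006]
force: [0.1, 1.0, 7.5]
opening: 0.0637
tool_pos: [0.4375, -0.0746, -0.0081]
force: [1.1, -0.4, 0.6]
opening: 0.0838
tool_pos: [0.4378, -0.0746, -0.0079]
force: [0.2, -0.8, 0.4]
opening: 0.0613
t: 64.08
tool_pos: [0.4378, -0.0746, -0.0079]
orientation: [-2.443, -1.975, 0.0]
force: [0.2, 0.4, 0.4]
opening: 0.0616
gripper_force: 40.0
```

```bash
python3 -m inch '[0,0,5,0,40,0,0,15,0,40,0,0,45,0,40,0,0,85,0,40,0,0,125,0,40,0,0,165,0,40,0,0,173,0,40,0,0,173,0,40]'|egrep 'tool|^force|open'; python3 -m inch '[185,66,0,0,40,185,66,0,0,40,185,66,0,0,40,185,66,0,0,40,185,66,0,0,40,185,66,0,0,40,185,66,0,0,40,185,66,0,0,40,185,66,0,0,40]'|egrep 'tool|^force|open'; python3 snap.py r2; python3 - <<'E'
from h import *
s=read_camera("side"); T=robot.read_state()["tool_pos"].copy(); z=T[2]+.029; T[2]=z
print([proj(s,T+[r,0,0]) for r in(-.032,0,.032)])
a=cv2.imread("pics/r2_s.png").mean(2).astype(int)
for y in (152,155,158): print(y,a[y,366:420:1].tolist())
b=cv2.imread("pics/r2_s.png").mean(2).astype(int)
for y in(255,261,267,273,279):print(y,b[y,274:330:3].tolist())
E
```

```text
tool_pos: [0.4406, -0.0755, 0.1703]
force: [0.9, 0.4, -1.6]
opening: 0.0618
tool_pos: [0.6215, -0.009, 0.1644]
force: [-1.0, -0.2, -0.5]
opening: 0.0619
65.6 [ 0.622  -0.0092  0.1654] [ 1.  -0.1 -0.8] 0.061456584232056674
[array([375.8, 157.5]), array([392. , 156.3]), array([408.1, 155.1])]
152 [221, 190, 131, 84, 71, 71, 72, 71, 67, 62, 82, 100, 105, 105, 104, 95, 86, 81, 80, 86, 92, 93, 92, 92, 91, 92, 90, 90, 90, 85, 81, 78, 79, 82, 87, 94, 98, 101, 96, 88, 74, 50, 26, 19, 39, 60, 69, 71, 72, 72, 69, 65, 59, 56]
155 [227, 226, 213, 178, 128, 89, 74, 70, 66, 57, 65, 77, 81, 80, 83, 90, 98, 100, 98, 87, 76, 68, 67, 66, 66, 66, 66, 67, 70, 76, 83, 92, 98, 108, 128, 125, 121, 109, 88, 77, 74, 69, 50, 38, 53, 68, 71, 71, 71, 70, 66, 60, 55, 54]
158 [227, 228, 228, 228, 225, 211, 178, 141, 100, 65, 62, 68, 70, 72, 73, 68, 63, 64, 71, 75, 76, 74, 75, 73, 67, 66, 67, 69, 68, 67, 70, 80, 90, 105, 112, 99, 82, 79, 83, 81, 77, 70, 56, 48, 58, 67, 67, 65, 62, 60, 57, 55, 55, 54]
255 [229, 230, 230, 228, 226, 226, 219, 210, 192, 185, 201, 210, 221, 223, 226, 223, 226, 227, 225]
261 [230, 229, 228, 228, 200, 193, 160, 187, 190, 187, 191, 176, 177, 197, 213, 225, 225, 216, 199]
267 [232, 230, 230, 206, 190, 196, 195, 142, 177, 190, 144, 179, 188, 193, 183, 226, 227, 213, 198]
273 [231, 230, 231, 184, 80, 146, 179, 178, 177, 129, 166, 168, 158, 109, 157, 227, 227, 215, 202]
279 [230, 230, 229, 230, 215, 171, 87, 72, 72, 73, 78, 85, 150, 201, 215, 214, 205, 212, 203]
```

```bash
python3 -m inch '[0.5,0.5,-20,0,40,0.5,0.5,-30,0,40,0.5,0.5,-34,0,40,0.5,0.5,-34,0,40]'|egrep 'tool|^force'; for i in 1 2 3 4; do python3 -m inch '[0,0,-2,0,40,0,0,-4,0,40,0,0,-4,0,40]'|egrep 'tool|^force'; done
```

```text
tool_pos: [0.6218, -0.0082, 0.1295]
force: [-0.3, -0.0, -0.8]
tool_pos: [0.6235, -0.0082, 0.1274]
force: [-0.2, -0.1, -0.6]
tool_pos: [0.6232, -0.0081, 0.1227]
force: [-0.7, 0.0, -1.6]
tool_pos: [0.623, -0.0081, 0.1185]
force: [-0.1, 0.3, -1.0]
tool_pos: [0.623, -0.0081, 0.1145]
force: [-0.2, -0.6, -0.6]
```

```bash
python3 -m inch '[0,0,-6,0,40,0,0,-12,0,40,0,0,-18,0,40,0,0,-24,0,40,0,0,-27,0,40,0,0,-27,0,40]'|egrep 'tool|^force'; for i in 1 2 3; do python3 -m inch '[0,0,-1,0,40,0,0,-2,0,40,0,0,-2,0,40]'|egrep 'tool|^force'; done
```

```text
tool_pos: [0.6224, -0.008, 0.0865]
force: [-0.2, -0.2, -1.6]
tool_pos: [0.6235, -0.0082, 0.0863]
force: [0.2, 0.1, -1.3]
tool_pos: [0.6234, -0.0082, 0.0841]
force: [-0.6, 0.2, -0.4]
tool_pos: [0.6235, -0.0082, 0.084]
force: [-7.8, 0.3, 12.4]
```

```bash
python3 -m inch '[0,0,1,0,85,0,0,1,0,85,0,0,1,0,85,0,0,1,0,85,0,0,30,0,85,0,0,60,0,85,0,0,85,0,85,0,0,85,0,85,0,0,85,0,85]' 10|egrep 'tool|^force|open'; python3 -m inch '[0,60,0,0,100,0,120,0,0,100,0,150,0,0,100,0,180,0,0,100,0,180,0,0,100,0,180,0,0,100,0,180,0,0,100]'|egrep tool; python3 snap.py r3; python3 - <<'E'
from h import *
t=read_camera("top");s=read_camera("side")
for n,x0,y0,x1,y1,c,z in(("r3_s",265,235,345,300,s,.0115),("r3_t",335,195,400,255,t,.0115)):
  a=cv2.imread(f"pics/{n}.png")[y0:y1,x0:x1]; g=cv2.GaussianBlur(a,(3,3),0).mean(2)
  sat=cv2.cvtColor(a,cv2.COLOR_BGR2LAB)[:,:,2].astype(int)
  print(n,"b* med",np.median(sat),"g med",np.median(g))
  for y in range(4,y1-y0,5): print(y+y0,g[y,2::4].astype(int).tolist(),sat[y,2::8].tolist())
E
```

```text
tool_pos: [0.6249, -0.0082, 0.1694]
force: [-0.0, -0.5, -0.4]
opening: 0.0792
tool_pos: [0.6224, 0.1722, 0.1653]
69.6667 [0.623  0.1705 0.166 ] [ 0.3 -1.1 -0.4] 0.09339225463192054
r3_s b* med 132.0 g med 206.0
239 [205, 200, 94, 46, 63, 70, 71, 70, 49, 130, 199, 205, 210, 203, 203, 200, 196, 197, 113, 39] [132, 134, 160, 153, 153, 132, 132, 132, 132, 131]
244 [200, 198, 196, 135, 63, 52, 50, 84, 170, 222, 224, 225, 226, 213, 197, 197, 194, 196, 152, 45] [133, 132, 136, 140, 133, 133, 131, 132, 133, 132]
249 [201, 203, 214, 220, 223, 223, 221, 224, 224, 222, 226, 225, 226, 227, 210, 197, 195, 198, 184, 64] [133, 132, 132, 132, 132, 131, 131, 133, 132, 132]
254 [225, 226, 228, 228, 226, 225, 223, 216, 197, 208, 218, 221, 225, 223, 223, 204, 200, 197, 199, 100] [132, 130, 131, 131, 131, 132, 132, 132, 132, 132]
259 [228, 228, 228, 227, 226, 207, 189, 158, 156, 148, 149, 170, 209, 221, 219, 206, 196, 196, 198, 144] [131, 131, 131, 129, 129, 129, 132, 132, 132, 132]
264 [229, 228, 229, 228, 211, 140, 155, 131, 84, 87, 157, 145, 142, 197, 198, 196, 201, 199, 199, 193] [130, 130, 131, 129,
[... 1972 characters left out ...]
130, 138, 148, 147, 148, 147] [133, 133, 129, 132, 132, 131, 134, 133]
234 [147, 147, 146, 148, 130, 151, 137, 136, 138, 137, 134, 146, 147, 148, 147, 147] [133, 133, 132, 131, 131, 131, 133, 134]
239 [146, 147, 147, 148, 147, 131, 131, 120, 134, 131, 134, 140, 147, 147, 146, 147] [133, 133, 133, 130, 132, 133, 133, 133]
244 [148, 148, 149, 148, 149, 149, 149, 137, 137, 135, 133, 135, 147, 146, 146, 147] [133, 133, 133, 132, 133, 133, 134, 133]
249 [147, 148, 149, 148, 149, 150, 151, 141, 135, 136, 135, 136, 147, 147, 146, 148] [133, 133, 133, 132, 134, 133, 133, 133]
254 [145, 146, 148, 149, 149, 150, 150, 146, 136, 135, 136, 134, 147, 149, 149, 148] [132, 133, 132, 132, 134, 133, 133, 133]
```

```bash
python3 - <<'E'
from h import *
s=read_camera("side");t=read_camera("top"); C=np.array([.4377,-.0748,0])
for z in(.015,.003):print([proj(s,C+np.array(d)+[0,0,z]).tolist() for d in((0,0,0),(-.032,0,0),(.032,0,0),(0,-.032,0),(0,.032,0))])
print("hole side obs ~(300,264.5) ->",onz(s,(300,264.7),.013), "side mid obs",onz(s,(299.5,267),.015))
print([proj(t,C+np.array(d)+[0,0,.013]).tolist() for d in((0,0,0),(0,.032,0),(0,-.032,0),(.032,0,0),(-.032,0,0))])
E
```

```text
[[300.9, 264.3], [284.1, 266.4], [317.5, 262.3], [303.9, 275.8], [298.2, 253.6]]
[[300.9, 269.1], [284.3, 271.2], [317.4, 267.1], [303.9, 280.6], [298.2, 258.3]]
hole side obs ~(300,264.5) -> [ 0.4361 -0.0733  0.013 ] side mid obs [ 0.4338 -0.0818  0.015 ]
[[365.7, 226.9], [351.9, 226.9], [379.5, 226.9], [365.5, 213.1], [365.8, 240.7]]
```

Ring 1 is still in place (side edges at 282.5 and 316). Fetching it.

```bash
python3 -m inch '[-186,-246,0,0,90,-186,-246,0,0,90,-186,-246,0,0,90,-186,-246,0,0,90,-186,-246,0,0,90,-186,-246,0,0,90,-186,-246,0,0,90,-186,-246,0,0,90,-186,-246,-40,0,90,-186,-246,-80,0,90]' 10|egrep 'tool'; python3 -m inch '[0,0,-40,0,90,0,0,-60,0,90,0,0,-60,0,90,0,0,-60,0,90]'|egrep 'tool|open'
```

```text
tool_pos: [0.4397, -0.077, 0.0896]
tool_pos: [0.4362, -0.0743, 0.0266]
opening: 0.0836
```

```bash
python3 -m inch '[1,-1,-25,0,90,1,-1,-40,0,90,1,-1,-46,0,90,1,-1,-46,0,90,1,-1,-46,0,50,1,-1,-46,0,50,1,-1,-46,0,50,1,-1,-46,0,50,1,-1,-46,0,50,1,-1,-46,0,50]' 10|egrep 'tool|^force|open';  python3 -m inch '[0,0,0,0,85,0,0,0,0,85,0,0,0,0,85,0,0,0,-90,85,0,0,0,-90,85,0,0,0,-90,85,0,0,0,-90,85,0,0,0,-90,85,0,0,0,-90,85,0,0,0,-90,85]' 40|egrep 'tool|^force|open'; python3 -m inch '[0,0,0,-39.9,85,0,0,0,-39.9,85,0,0,0,-39.9,85,0,0,0,-39.9,85,0,0,0,-39.9,85,0,0,0,-39.9,85,0,0,0,-39.9,40,0,0,0,-39.9,40,0,0,0,-39.9,40,0,0,0,-39.9,40]'|egrep 'tool|^force|open'; python3 -m inch '[0,0,0,0,40,0,0,0,0,40,0,0,0,0,40]'
```

```text
tool_pos: [0.4393, -0.0754, -0.0178]
force: [-1.4, 0.9, 7.1]
opening: 0.0618
tool_pos: [0.4381, -0.0751, -0.0191]
force: [0.0, 0.7, 0.7]
opening: 0.0791
tool_pos: [0.4382, -0.0752, -0.0189]
force: [-1.6, 0.2, 2.6]
opening: 0.0624
t: 73.78
tool_pos: [0.4383, -0.0752, -0.0188]
orientation: [3.124, -0.331, -0.0]
force: [-2.1, -0.7, 3.3]
opening: 0.0624
gripper_force: 53.0
```

```bash
python3 -m inch '[0,0,5,0,40,0,0,15,0,40,0,0,45,0,40,0,0,85,0,40,0,0,125,0,40,0,0,165,0,40,0,0,188,0,40,0,0,188,0,40]'|egrep 'tool|^force|open'; python3 -m inch '[184.5,66.5,0,0,40,184.5,66.5,0,0,40,184.5,66.5,0,0,40,184.5,66.5,0,0,40,184.5,66.5,0,0,40,184.5,66.5,0,0,40,184.5,66.5,0,0,40,184.5,66.5,0,0,40,184.5,66.5,0,0,40]'|egrep 'tool|^force|open'; python3 snap.py r4; python3 - <<'E'
from h import *
s=read_camera("side"); T=robot.read_state()["tool_pos"].copy(); T[2]+=.028
print(T,[proj(s,T+[r,0,0]) for r in(-.032,0,.032)])
a=cv2.imread("pics/r4_s.png").mean(2).astype(int)
for y in (152,155,158): print(y,a[y,366:420:1].tolist())
E
```

```text
tool_pos: [0.4421, -0.0761, 0.1769]
force: [1.3, -0.3, -0.8]
opening: 0.0619
tool_pos: [0.6219, -0.009, 0.1692]
force: [0.1, -0.1, -0.0]
opening: 0.0621
75.3 [ 0.6222 -0.0091  0.1698] [-1.5  0.4 -0.4] 0.062426047857285415
[ 0.62232391 -0.00911982  0.19790017] [array([376. , 155.9]), array([392.3, 154.7]), array([408.3, 153.5])]
152 [225, 225, 225, 226, 226, 226, 226, 226, 217, 173, 111, 75, 63, 61, 67, 71, 71, 73, 74, 74, 73, 72, 70, 69, 67, 65, 66, 68, 69, 69, 69, 69, 70, 70, 70, 73, 93, 133, 154, 142, 136, 149, 144, 109, 72, 58, 56, 55, 54, 54, 54, 53, 53, 55]
155 [227, 227, 228, 228, 228, 227, 226, 225, 213, 158, 91, 69, 70, 72, 73, 75, 74, 74, 75, 73, 70, 65, 63, 64, 63, 63, 66, 69, 69, 69, 69, 69, 69, 70, 69, 70, 81, 114, 148, 170, 183, 188, 179, 137, 76, 42, 48, 55, 55, 55, 53, 54, 53, 54]
158 [226, 226, 227, 227, 228, 227, 227, 226, 214, 176, 115, 72, 63, 65, 65, 67, 68, 69, 71, 72, 73, 74, 73, 71, 67, 67, 68, 69, 69, 69, 69, 69, 69, 69, 69, 70, 72, 75, 93, 128, 146, 135, 113, 74, 36, 33, 50, 57, 59, 58, 56, 54, 53, 53]
```

Ring edges at 375.3 and 409.5 put it on centre. Lowering.

```bash
python3 -m inch '[0.5,0.5,-20,0,40,0.5,0.5,-34,0,40,0.5,0.5,-38,0,40,0.5,0.5,-38,0,40]'|egrep 'tool|^force'; for i in 1 2 3 4 5 6; do python3 -m inch '[0,0,-2,0,40,0,0,-4,0,40,0,0,-4,0,40]'|egrep 'tool|^force'; done
```

```text
tool_pos: [0.6214, -0.0082, 0.1288]
force: [-0.4, -0.1, -1.2]
tool_pos: [0.6236, -0.0082, 0.1275]
force: [-0.1, -0.2, -0.9]
tool_pos: [0.6232, -0.0081, 0.1228]
force: [-0.2, -0.8, -0.2]
tool_pos: [0.6229, -0.0081, 0.1185]
force: [-0.3, 0.2, -1.0]
tool_pos: [0.6229, -0.0081, 0.1144]
force: [-2.8, 0.4, 0.2]
tool_pos: [0.6229, -0.0081, 0.1106]
force: [-4.3, -0.5, 1.9]
tool_pos: [0.6229, -0.0081, 0.1066]
force: [-3.7, -0.2, 2.0]
```

```bash
for i in 1 2 3 4; do python3 -m inch '[-0.2,0,-1.5,0,40,-0.2,0,-3,0,40,-0.2,0,-3,0,40]'|egrep 'tool|^force'; done
```

```text
tool_pos: [0.6229, -0.0081, 0.1038]
force: [-4.6, -0.6, 0.0]
tool_pos: [0.6228, -0.0081, 0.1008]
force: [-3.7, -0.3, 1.5]
tool_pos: [0.6228, -0.0081, 0.0978]
force: [-3.6, -0.2, -0.7]
tool_pos: [0.6229, -0.0082, 0.0971]
force: [-10.2, -0.4, 14.4]
```

Seated at 97 mm, as predicted for full nesting. Releasing, retreating and checking.

```bash
python3 -m inch '[0,0,1,0,85,0,0,1,0,85,0,0,1,0,85,0,0,1,0,85,0,0,30,0,85,0,0,60,0,85,0,0,90,0,85,0,0,90,0,85]' 10|egrep 'tool|^force|open'; python3 -m inch '[-20,60,0,0,85,-40,120,0,0,85,-40,160,0,0,85,-40,200,0,0,85,-40,240,0,0,85,-40,240,0,0,85,-40,240,0,0,85,-40,240,0,0,85]'|egrep 'tool|^force'; python3 snap.py f; python3 m1.py; python3 - <<'E'
from h import *
s=read_camera("side");t=read_camera("top"); B=np.array([.6215,-.009,0])
o,_=ray(s,(0,0)); d=(o-B)[:2]; d=np.r_[d/np.linalg.norm(d),0]; e=np.array([-d[1],d[0],0])
a=s["image"].mean(2).astype(int)
print("pred stack: pin top",proj(s,B+[0,0,.146]),"top near",proj(s,B+.032*d+[0,0,.131]),"top far",proj(s,B-.032*d+[0,0,.131]),"L/R at top",proj(s,B+.032*e+[0,0,.131]),proj(s,B-.032*e+[0,0,.131]),"bottom near",proj(s,B+.032*d+[0,0,.095]))
x=387; print(a[165:225,x].tolist())
for y in(188,195,203): print(y,a[y,362:412].tolist())
T=t["image"]; g=cv2.cvtColor(T[170:215,455:505],cv2.COLOR_BGR2HSV); m=cv2.morphologyEx(cv2.inRange(g,(0,0,110),(180,60,255)),cv2.MORPH_OPEN,np.ones((5,5)))
for k in cv2.findContours(m,0,1)[0]:
  (u,v),r=cv2.minEnclosingCircle(k); print("head",u+455,v+170,r,onz(t,(u+455,v+170),.088))
E
```

```text
tool_pos: [0.6263, -0.0084, 0.1927]
force: [1.5, -0.2, 1.6]
opening: 0.0786
tool_pos: [0.582, 0.2341, 0.1845]
force: [0.6, -1.1, 1.1]
79.6167 [0.5825 0.2314 0.1846] [ 0.4 -0.8  0.3] 0.07902524827159317
top ((462.30487060546875, 231.743896484375), (13.479706764221191, 67.25884246826172), 12.094757080078125)
[array([ 0.3553, -0.251 ,  0.059 ]), array([ 0.5001, -0.2868,  0.059 ]), array([ 0.4937, -0.3156,  0.059 ]), array([ 0.3492, -0.2795,  0.059 ])]
side ((316.99139404296875, 346.1856384277344), (106.5359878540039, 21.929779052734375), 2.6630005836486816) (264, 335, 107, 25)
headtop side (355, 310, 50, 33) ((379.5, 321.0), 26.856197357177734)
[383.2 332.9]
pred stack: pin top [388.6 179.1] top near [386.6 194. ] top far [388.7 178.2] L/R at top [404.3 187.9] [371.4 183.9] bottom near [384.5 209.9]
[6, 5, 6, 5, 5, 5, 7, 6, 6, 6, 6, 16, 67, 137, 166, 159, 126, 94, 77, 67, 63, 62, 61, 61, 66, 102, 162, 185, 181, 147, 99, 75, 69, 66, 71, 78, 89, 81, 70, 73, 89, 88, 78, 71, 66, 62, 57, 55, 54, 55, 74, 115, 138, 144, 145, 146, 152, 164, 170, 172]
188 [225, 225, 225, 225, 225, 226, 227, 226, 219, 181, 136, 139, 165, 181, 188, 191, 190, 190, 188, 178, 137, 86, 61, 58, 60, 61, 62, 65, 66, 66, 77, 118, 166, 187, 183, 162, 167, 182, 186, 185, 186, 188, 199, 214, 221, 222, 222, 222, 222, 222]
195 [167, 168, 169, 168, 168, 168, 169, 163, 139, 96, 66, 62, 63, 62, 61, 61, 65, 68, 68, 68, 72, 84, 92, 98, 99, 99, 102, 109, 110, 109, 107, 107, 107, 102, 95, 87, 83, 79, 79, 80, 101, 146, 183, 200, 209, 217, 221, 224, 224, 224]
203 [169, 169, 169, 164, 148, 115, 85, 71, 69, 63, 58, 60, 63, 66, 68, 73, 80, 76, 71, 69, 69, 70, 70, 69, 69, 70, 69, 69, 70, 71, 73, 75, 78, 80, 80, 75, 75, 84, 94, 106, 138, 165, 172, 173, 173, 173, 174, 176, 177, 177]
head 477.0 189.0 9.486932754516602 [ 0.5146 -0.3087  0.088 ]
head 501.5 195.5 18.66825294494629 [ 0.5004 -0.3606  0.088 ]
head 502.0 171.0 2.2361679077148438 [ 0.5539 -0.3641  0.088 ]
```

The edges at 371 and 404 and the top rim at row 194.5 match a fully nested three-ring stack. The mallet stands on its mat. Handing in.

```bash
python3 -c "
from plant import job
print(job.close_job())"
```

```text
the job is handed in; nothing more can be done
None
```

The job is handed in; no verdict came back. The arbor was tapped home in the bore, all three rings present are nested on its pin, and the mallet is back on its mat; this rests on camera and contact-height checks.

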